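# Unload the paddle rinse bath

## Robot

A 7-joint arm with a two-finger parallel gripper is mounted at the origin on the work surface. World frame = base frame: x ahead of the robot, y to its left, z up, the work surface at z = 0. Lengths are in m, angles in rad, forces in N, time in s.
With the tool pointing down it reaches from about 0.425 to 1.025 m from the base axis. Payload 9.4 kg.
Tool frame: the origin (TCP) lies at the very end of the fingers, on their centre line; the grasp point (between the pads) lies 19 mm behind it (arm.grip_depth is the distance from the TCP to the grasp point, in m); z points along the fingers, y is the direction in which the jaws open and shut (so a half turn about z gives the same grasp; the last joint's range is limited). The gripper opens to 85 mm and grips with 20 to 120 N. Pads are 22 mm wide; open, the fingers measure 114 mm over their backs; the gripper's body (76 mm by 85 mm) begins 54 mm behind the grasp point. The pads swing forward as they close: fully open they stand 13 mm farther back than shut.
Start: joints at [-1.244, 0.599, -0.003, 1.599, 0.002, 0.943, -0.08], TCP at [0.285, 0.667, 0.21] pointing down, gripper open.
Joint ranges: [-2.57, 2.57], [-0.35, 1.97], [-1.29, 1.29], [0.11, 2.56], [-1.05, 4.19], [0.11, 1.86], [-2.63, 2.63]. Speed limits (rad/s): [2.22, 2.22, 3.01, 3.01, 3.14, 3.14, 3.14].

## Interface

Orientations are given as a unit quaternion [x, y, z, w].
In Python, from bench import telemetry, vision, job, nets, arm gives the robot as it stands.
- The arm moves only by the tool apply_moves, never from a script. Its argument "deltas" is a list that holds one entry, the list of rows, each a list of 7 numbers: the turn, a rotation vector about the tool's x, y, z in units of 4 degrees (1.0 is 4 degrees), then the shift along the tool's x, y, z in units of 0.03 m (1.0 is 0.03 m), then the gripper's target within -1 to 1 (shut at 1, half-way at 0, fully open at -1). In form: [[[wx, wy, wz, x, y, z, jaw], ...]]. A call has 1 to 10 rows; each row shifts and turns the commanded pose from where the row before left it, along the tool's axes as they then stand; what a row does not reach is not made up. A row lasts 1/10 s, in which the tool goes at most 50 mm and 8.59 degrees, less where a joint would pass 70% of its speed; a pose out of reach is approached as far as the arm can. A call with a number of a shift or a turn outside -1 to 1 is refused whole. A call with a gripper value outside its range is refused whole. The fingers move at their own pace and stop on an object; "force" is the grip in N (left out, the last holds). Time passes only in rows, so rows that do not move let the fingers close. It gives the time, the measured TCP pose, the force and the opening at its end, in the units of the state.
- telemetry.sense(): the state, without advancing time (a new reading comes with each control period).
- vision.capture(name): name is "side" or "top" or "wrist"; returns a dict with "frame" (400x640x3 uint8, red, green, blue), "z_map" (400x640 float32, m along the optical axis (not along the pixel's ray), 0 where there is no reading), "fx", "fy", "cx", "cy" (pixels), "T" (4x4, takes a point from camera to world coordinates); the wrist camera has in their place "T_tool_cam" (4x4, takes a point from camera to tool coordinates, whose origin is the TCP and whose axes are the flange's). Camera axes: x right, y down, z forward; pixel columns grow to the right and rows downward; lengths in m; the calibration is good to about 2 mm. A picture is of the moment at which its call begins: read the wrist's pose just before it.
- job.finish_job(): hands the job in, once; it reports no verdict.
Trained networks look in a picture, given as the dict that the camera call returned (one of the last four; its "shot" number tells which), for a name from the list of things; names that differ only in an ending like _2 or _b are one class to them, and where a whole thing is asked for, a point or a joint stands for the part that bears it (a point fixed in the world has none). Each returns a list of dicts, best first, with "score" (0 to 1); they miss things now and then, are a little off and sometimes report something else, mostly with a low value. They report only what shows in the picture. A call takes as long as a camera call. They do not tell look-alikes from the thing itself.
- nets.find_in(picture, name): "at" ([column, row] in pixels, amid what is visible of it).
- nets.cut_out(picture, name): "region" (400x640 bool, what is visible of it) and "at" ([column, row] in pixels, amid what is visible of it).
- nets.spot_point(picture, name): "at" ([column, row] in pixels: a listed point, or the origin of a listed thing).
The state is a dict: "time": time; "qpos": joint angles; "joint_vel": joint speeds; "joint_torque": joint torques, N m; "eef_pos": TCP position; "orientation": TCP orientation; "contact_force": force on the tool from outside, world axes, zero at the start; "wrist_torque": the same for the moment, N m; "gripper_width": opening from 0.0 (shut) to 1.0 (fully open).
Only numpy, scipy, OpenCV 4.12 (cv2) and the standard library are available. Lean on these libraries where they do the work, as an engineer would, in place of code of your own. Each camera call takes 0.05 s, during which the arm holds its last target.

## Task

The stirring paddles have been rinsed: push the bath's agitator lever fully over to its far side to stop it, and only then lift every paddle out through the guard, turning each so that its blade lines up with its slot and never forcing it against the guard. Stand each paddle upright in a hole of its own in the drying stand, its rod end right through and its blade resting on the stand, and when all are there start the dryer by turning its timer knob a quarter turn clockwise. Do not knock over the small vial or the beaker.

Things in the scene. Friction and masses are not known exactly. Their poses are not given: they have to be found in the camera images.
- bath: Fixed clear rinse bath 184 x 184 mm; its top is a steel guard, top face 84 mm and underside 80 mm above the bench. Origin: centre of its underside; z up. Four guard slots, 2 x 2, each 60 mm long (bath x) and 22 mm wide (bath y). Under each slot's middle a 15 mm hole in a block (block top 36 mm above the bench) holds a paddle's rod end
- slot0 (a point): middle of a guard slot, on the guard's top face, at x -42, y -42 mm in the bath's frame; it runs along the bath's x axis. A paddle's blade starts under the guard, 57 to 123 degrees across the slot, free to turn; it comes through only within about 8 degrees of the slot's direction
- slot1 (a point): middle of a guard slot, on the guard's top face, at x -42, y 42 mm in the bath's frame; it runs along the bath's x axis. A paddle's blade starts under the guard, 57 to 123 degrees across the slot, free to turn; it comes through only within about 8 degrees of the slot's direction
- slot2 (a point): middle of a guard slot, on the guard's top face, at x 42, y -42 mm in the bath's frame; it runs along the bath's x axis. A paddle's blade starts under the guard, 57 to 123 degrees across the slot, free to turn; it comes through only within about 8 degrees of the slot's direction
- slot3 (a point): middle of a guard slot, on the guard's top face, at x 42, y 42 mm in the bath's frame; it runs along the bath's x axis. A paddle's blade starts under the guard, 57 to 123 degrees across the slot, free to turn; it comes through only within about 8 degrees of the slot's direction
- paddle0: Loose upright paddle, ~0.11 kg, or absent. Origin: middle of the blade's underside (shoulder); z up. Above it: steel blade 48 mm wide (x), 14 thick (y), 28 tall; 10 mm round shank; white handle bar 34 mm long (x), 12 thick (y), from 68 to 98 mm up, lying the same way as the blade. Below: 10 mm rod end 32 mm long, its last 6 mm tapering to 5 mm. Starts in the bath, shoulder on the block, blade across its slot
- paddle1: Loose upright paddle, ~0.11 kg, or absent. Origin: middle of the blade's underside (shoulder); z up. Above it: steel blade 48 mm wide (x), 14 thick (y), 28 tall; 10 mm round shank; white handle bar 34 mm long (x), 12 thick (y), from 68 to 98 mm up, lying the same way as the blade. Below: 10 mm rod end 32 mm long, its last 6 mm tapering to 5 mm. Starts in the bath, shoulder on the block, blade across its slot
- paddle2: Loose upright paddle, ~0.11 kg, or absent. Origin: middle of the blade's underside (shoulder); z up. Above it: steel blade 48 mm wide (x), 14 thick (y), 28 tall; 10 mm round shank; white handle bar 34 mm long (x), 12 thick (y), from 68 to 98 mm up, lying the same way as the blade. Below: 10 mm rod end 32 mm long, its last 6 mm tapering to 5 mm. Starts in the bath, shoulder on the block, blade across its slot
- paddle3: Loose upright paddle, ~0.11 kg, or absent. Origin: middle of the blade's underside (shoulder); z up. Above it: steel blade 48 mm wide (x), 14 thick (y), 28 tall; 10 mm round shank; white handle bar 34 mm long (x), 12 thick (y), from 68 to 98 mm up, lying the same way as the blade. Below: 10 mm rod end 32 mm long, its last 6 mm tapering to 5 mm. Starts in the bath, shoulder on the block, blade across its slot
- stand: Loose aluminium drying stand 152 x 152 mm, 0.95 kg, on the bench; it slides if pushed. Origin: centre of its underside; z up. Its flat top, 18 mm thick, top face 50 mm above the bench, has four 15 mm through-holes (1.5 mm chamfer), 2 x 2; a paddle stands with its rod end through a hole and its shoulder on the top, blade any way round
- eyelet0 (a point): centre of a hole of the stand, on its top face, at x -38, y -38 mm in the stand's frame
- eyelet1 (a point): centre of a hole of the stand, on its top face, at x -38, y 38 mm in the stand's frame
- eyelet2 (a point): centre of a hole of the stand, on its top face, at x 38, y -38 mm in the stand's frame
- eyelet3 (a point): centre of a hole of the stand, on its top face, at x 38, y 38 mm in the stand's frame
- agitator (a joint): the bath's agitator lever on a fixed 70 x 50 x 25 mm block, in rad: 0 leaning towards the block's front (roughly the robot; running), 1.0 leaning fully to the far side (off); it stays where it is left and takes about 1 N. It turns about a level axis 22 mm above the bench
- agitator_base: the lever's fixed block; origin: centre of its underside, under the lever's pivot; the lever swings in its x-z plane, from its -x side to its +x side
- agitator_tip (a point): centre of the lever's 26 mm black ball, 80 mm from the pivot; the rod below it is 10 mm thick
- dryer: Fixed white dryer box 120 x 120 x 70 mm with a timer knob on the middle of its top; origin: centre of its underside; z up
- timer (a joint): the dryer's timer knob in rad: grows clockwise seen from above, 0 to 6.28, starts between 0 and 0.3; friction 0.03 N m; it stays where it is left. At 0 its grip bar lies along the dryer's x axis
- timer_grip (a point): middle of the knob's grip bar, 107 mm above the bench; the bar is 42 mm long, 14 mm thick and 32 mm tall, its top 7 mm above this point
- vial: Bystander, loose: small brown screw-top vial, 32 mm across, 55 mm tall; origin: centre of its underside
- beaker: Bystander, loose: glass beaker, 70 mm across, 90 mm tall; origin: centre of its underside
Not all that is in view belongs to the job. Leave any pink or red look-alike of the paddle2 alone.

How it is judged:
On the way, in this order (a step that is already met when the one before it is completed fails the run):
1. the agitator lever is over on its far side (off) (value of joint agitator above 0.8 rad), for 0.2 s.
2. every paddle stands in a hole of the stand ((horizontal distance between paddle0 and eyelet0 below 0.006 m or horizontal distance between paddle0 and eyelet1 below 0.006 m or horizontal distance between paddle0 and eyelet2 below 0.006 m or horizontal distance between paddle0 and eyelet3 below 0.006 m) and z of paddle0 in the frame of stand between 0.045 and 0.0545 m and angle between each of paddle0, paddle1, paddle2, paddle3's own z axis and vertical below 0.2 rad and linear speed of each of paddle0, paddle1, paddle2, paddle3 below 0.03 m/s and (horizontal distance between paddle1 and eyelet0 below 0.006 m or horizontal distance between paddle1 and eyelet1 below 0.006 m or horizontal distance between paddle1 and eyelet2 below 0.006 m or horizontal distance between paddle1 and eyelet3 below 0.006 m) and z of paddle1 in the frame of stand between 0.045 and 0.0545 m and (horizontal distance between paddle2 and eyelet0 below 0.006 m or horizontal distance between paddle2 and eyelet1 below 0.006 m or horizontal distance between paddle2 and eyelet2 below 0.006 m or horizontal distance between paddle2 and eyelet3 below 0.006 m) and z of paddle2 in the frame of stand between 0.045 and 0.0545 m and (horizontal distance between paddle3 and eyelet0 below 0.006 m or horizontal distance between paddle3 and eyelet1 below 0.006 m or horizontal distance between paddle3 and eyelet2 below 0.006 m or horizontal distance between paddle3 and eyelet3 below 0.006 m) and z of paddle3 in the frame of stand between 0.045 and 0.0545 m), for 0.2 s.
3. the dryer's timer knob has been turned clockwise (value of joint timer above 1.2 rad), for 0.2 s.
At the end, for the whole second after the job is handed in: Every paddle stands released and at rest in a hole of the stand: within 6 mm of the hole's centre, shoulder within 5 mm of the stand's top, less than 0.2 rad off upright; the stand is level; the agitator lever reads over 0.8 rad and the timer knob over 1.2 rad (all of step 2 and value of joint agitator above 0.8 rad and value of joint timer above 1.2 rad and angle between stand's own z axis and vertical below 0.06 rad); the robot touches nothing.
It fails at once if a paddle is drawn out while the agitator still runs (value of joint agitator below 0.6 rad and height (world z) of any of paddle0, paddle1, paddle2, paddle3 above 0.075 m).
It fails at once if a paddle is forced against the bath (over 35 N) (contact force between any of paddle0, paddle1, paddle2, paddle3 and bath above 35 N).
It fails at once if a bystander is knocked over (angle between any of vial, beaker's own z axis and vertical above 0.7 rad).
Of paddle0, paddle1, paddle2, paddle3 only 3 to 4 are there at a start; the rules pass over those that are not, and their reading is None.
At some moment in a run one of stand may be knocked a few centimetres aside while the robot is not near it.
It also fails if it takes over 200 s, if anything falls off the work surface, if the arm or the gripper's body presses on something with over 40 N, if the wrist force passes 120 N, or if a joint passes its speed limit or range.

## Working session

There is one attempt and no reset: what is moved stays moved. The work goes in short steps, Python scripts to look and compute and a tool call to move; the robot and the scene stay as the last step left them, time stands still between calls to the robot, and variables do not carry over. Pictures are saved under pics/ and viewed, and the job is handed in when it is done.

Besides the shell and the picture viewer there is one more tool, called as name(argument=value, ...) on one line, values as JSON. apply_moves: Moves the arm, as the interface text tells. Its arguments: {"type":"object","properties":{"deltas":{"type":"array"},"force":{"type":"number"}},"required":["deltas"]}

```bash
ls; mkdir -p pics
cat > h.py <<'E'
import numpy as np, cv2
from bench import telemetry, vision, job, nets, arm
from scipy.spatial.transform import Rotation as R
def cap(n,name=None):
    s=telemetry.sense(); p=vision.capture(n)
    if 'T' in p: T=np.array(p['T'])
    else:
        W=np.eye(4); W[:3,:3]=R.from_quat(s['orientation']).as_matrix(); W[:3,3]=s['eef_pos']
        T=W@np.array(p['T_tool_cam'])
    p['TW']=T
    if name: cv2.imwrite('pics/'+name+'.png',cv2.cvtColor(p['frame'],cv2.COLOR_RGB2BGR))
    return p
def pt(p,u,v,z=None):
    if z is None: z=float(p['z_map'][int(round(v)),int(round(u))])
    c=np.array([(u-p['cx'])/p['fx']*z,(v-p['cy'])/p['fy']*z,z,1])
    return (p['TW']@c)[:3]
def ray(p,u,v,h):
    o=p['TW'][:3,3]; d=p['TW'][:3,:3]@np.array([(u-p['cx'])/p['fx'],(v-p['cy'])/p['fy'],1])
    return o+d*(h-o[2])/d[2]
def cloud(p):
    z=p['z_map']; v,u=np.mgrid[0:z.shape[0],0:z.shape[1]]
    c=np.stack([(u-p['cx'])/p['fx']*z,(v-p['cy'])/p['fy']*z,z],-1)
    return c@p['TW'][:3,:3].T+p['TW'][:3,3]
def st():
    s=telemetry.sense(); print('t',round(s['time'],2),'p',np.round(s['eef_pos'],4),'q',np.round(s['orientation'],4),'F',np.round(s['contact_force'],1),'g',round(s['gripper_width'],3),'qp',np.round(s['qpos'],2)); return s
E
python3 - <<'E'
from h import *
st()
for n in ['side','top','wrist']:
    p=cap(n,n+'0'); print(n,p['fx'],p['cx'],p['cy'],np.round(p['TW'],3).tolist())
print(arm.grip_depth)
E
```

```text
pics
t 0.0 p [0.2847 0.6662 0.2094] q [ 2.005e-01  9.797e-01 -8.000e-04 -1.000e-04] F [-0.   0.1 -1. ] g 1.0 qp [-1.24  0.6  -0.    1.6   0.    0.94 -0.08]
side 422.93324155705267 321.0136417624724 204.59379890580766 [[-0.904, -0.33, 0.272, 0.289], [-0.428, 0.69, -0.584, 0.705], [0.005, -0.644, -0.765, 0.885], [0.0, 0.0, 0.0, 1.0]]
top 405.946367570557 309.6527743705243 189.27342420968 [[0.004, -0.988, 0.157, 0.4], [-1.0, -0.001, 0.019, 0.085], [-0.018, -0.157, -0.987, 1.281], [0.0, 0.0, 0.0, 1.0]]
wrist 351.929483669405 321.7688840964936 197.51746104969214 [[0.392, 0.872, 0.293, 0.208], [0.92, -0.371, -0.127, 0.699], [-0.002, 0.319, -0.948, 0.372], [0.0, 0.0, 0.0, 1.0]]
0.0187
```

View pics/top0.png

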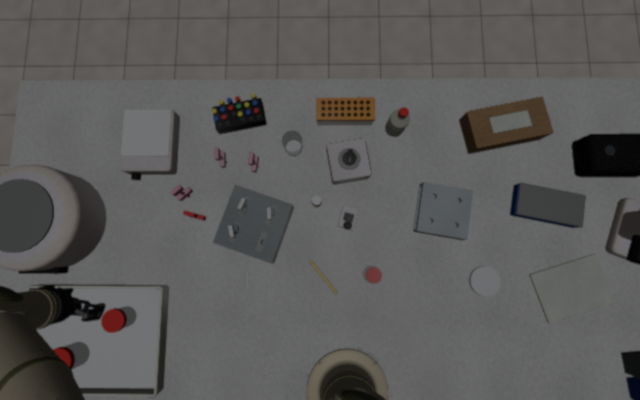

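View pics/side0.png

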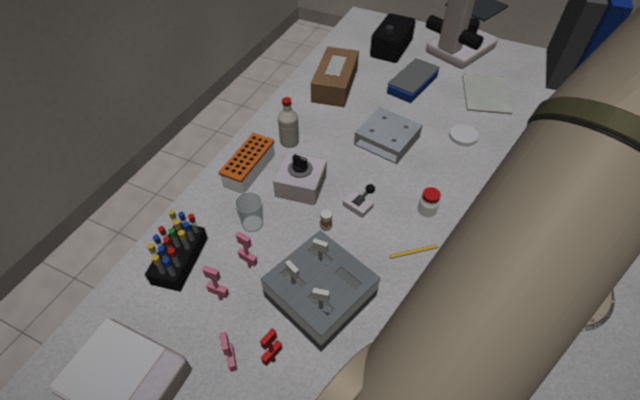

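View pics/wrist0.png

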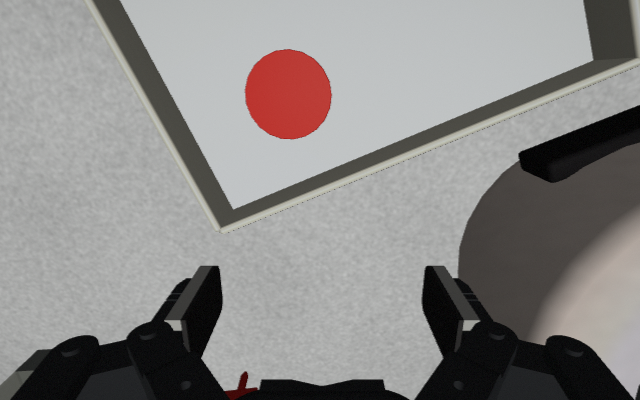

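The top view shows the bath at (254,224) with three white handles at (241,203), (268,213) and (233,231); the slot at (262,240) is empty. The lever is at (347,217), the dryer (348,158), the stand (444,210), the vial (316,201) and the beaker (292,143). The possible mix-ups are pink look-alikes at (220,157), (253,162), (181,192) and a red one at (194,215), all lying on the bench. I choose the three white ones in the bath.

Run:
```python
from h import *
p=cap('top'); f=cv2.cvtColor(p['frame'],cv2.COLOR_RGB2BGR)
q=cap('side'); g=cv2.cvtColor(q['frame'],cv2.COLOR_RGB2BGR)
cv2.imwrite('pics/c1.png',cv2.resize(cv2.convertScaleAbs(f[120:280,205:365],alpha=1.6),(800,600)[:1]*1+(600,) if 0 else (600,600),interpolation=cv2.INTER_CUBIC))
cv2.imwrite('pics/c2.png',cv2.resize(cv2.convertScaleAbs(g[220:350,250:390],alpha=1.2),(640,594),interpolation=cv2.INTER_CUBIC))
for n in ['bath','stand','dryer','agitator_base','agitator_tip','timer_grip','vial','beaker','paddle0','slot0','slot1','slot2','slot3','eyelet0','eyelet1','eyelet2','eyelet3']:
    for nm,c in (('top',p),('side',q)):
        r=nets.spot_point(c,n)
        print(n,nm,[(round(x['score'],2),np.round(x['at']).tolist(),np.round(pt(c,*x['at']),3).tolist()) for x in r[:5]])
# rect fits from depth in the top view
C=cloud(p)
def rect(u0,u1,v0,v1,zl,zh):
    c=C[v0:v1,u0:u1].reshape(-1,3); c=c[(c[:,2]>zl)&(c[:,2]<zh)]
    r=cv2.minAreaRect((c[:,:2]*1000).astype(np.float32)); print(np.round(r[0],1),np.round(r[1],1),round(r[2],2),np.median(c[:,2]),len(c))
print('bath');rect(205,300,175,270,.076,.092)
print('stand');rect(405,480,175,245,.043,.056)
print('dryer');rect(318,380,130,188,.063,.077)
for b in ((205,300,175,270),):
    m=(C[...,2]>.125)&(C[...,2]<.15); mm=np.zeros_like(m,np.uint8); mm[175:270,205:300]=m[175:270,205:300]
    k,l,s,ce=cv2.connectedComponentsWithStats(mm)
    for i in range(1,k):
        c=C[l==i]
        if len(c)>4: print('handle',len(c),c.mean(0),cv2.minAreaRect((c[:,:2]*1000).astype(np.float32)))
```

```text
bath top [(0.87, [257.0, 226.0], [0.482, 0.263, 0.082])]
bath side [(0.78, [322.0, 293.0], [0.457, 0.337, 0.134]), (0.39, [405.0, 124.0], [0.492, -0.336, 0.053]), (0.39, [382.0, 118.0], [0.566, -0.337, 0.051])]
stand top [(0.93, [442.0, 212.0], [0.527, -0.293, 0.05])]
stand side [(0.67, [390.0, 140.0], [0.509, -0.247, 0.051])]
dryer top [(0.67, [344.0, 162.0], [0.672, 0.005, 0.087]), (0.67, [242.0, 206.0], [0.534, 0.299, 0.129])]
dryer side [(0.68, [299.0, 187.0], [0.66, 0.046, 0.063]), (0.49, [318.0, 269.0], [0.501, 0.264, 0.086])]
agitator_base top [(0.94, [346.0, 217.0], [0.511, -0.003, 0.033])]
agitator_base side [(0.77, [358.0, 206.0], [0.505, 0.009, 0.023])]
agitator_tip top [(0.61, [344.0, 226.0], [0.48, 0.006, 0.102]), (0.61, [348.0, 166.0], [0.664, -0.008, 0.075])]
agitator_tip side [(0.54, [369.0, 187.0], [0.482, 0.005, 0.105])]
timer_grip top [(0.44, [351.0, 156.0], [0.684, -0.014, 0.115])]
timer_grip side [(0.82, [297.0, 160.0], [0.688, -0.003, 0.107])]
vial top [(0.58, [317.0, 202.0], [0.557, 0.085, 0.054])]
vial side [(0.56, [325.0, 223.0], [0.557, 0.105, 0.032])]
beake
[... 3700 characters left out ...]
 [0.582, -0.25, 0.052]), (0.75, [384.0, 116.0], [0.565, -0.347, 0.051])]
bath
[488.8 277.4] [185. 184.] 71.03 0.08302277288509807 3212
stand
[ 532.4 -300.8] [154.1 153.5] 80.34 0.05009664922727919 2455
dryer
[686.2 -10.4] [120.2 119.6] 9.24 0.06964631293191026 1250
handle 53 [0.54140513 0.30252567 0.13240723] ((541.83740234375, 302.9283447265625), (11.962141990661621, 32.0421257019043), 66.49478912353516)
handle 48 [0.515454   0.22368121 0.13231338] ((514.6141357421875, 223.4597930908203), (33.875370025634766, 9.464729309082031), 2.545966625213623)
handle 53 [0.46266242 0.33021552 0.13300996] ((463.1419982910156, 330.6099853515625), (34.12101745605469, 11.905864715576172), 9.840514183044434)
```

View pics/c1.png

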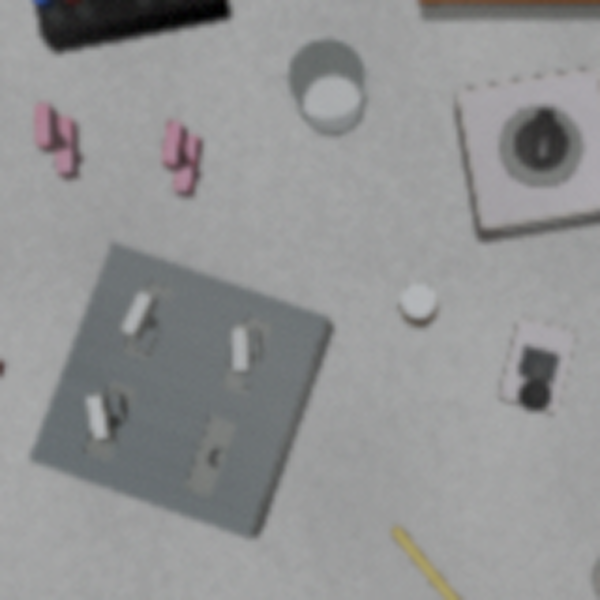

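View pics/c2.png

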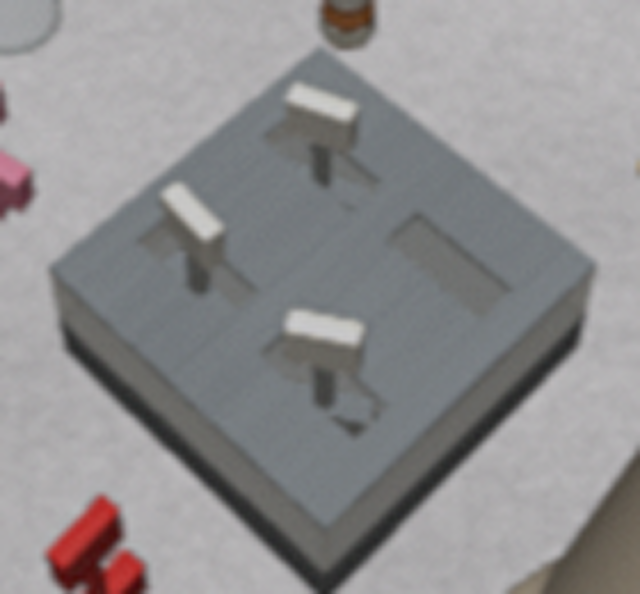

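```bash
cat >> h.py <<'E'
def go(pos,yaw=None,n=None):
    """print tool-frame deltas in units to reach TCP pos with tool pointing down, tool-x heading yaw (deg); translation first (in current axes), turn listed apart"""
    s=st(); M=R.from_quat(s['orientation']).as_matrix()
    cur=np.degrees(np.arctan2(M[1,0],M[0,0]))
    if yaw is None: yaw=cur
    d=(yaw-cur+180)%360-180
    c,sn=np.cos(np.radians(yaw)),np.sin(np.radians(yaw))
    T=np.array([[c,sn,0],[sn,-c,0],[0,0,-1]])
    w=R.from_matrix(M.T@T).as_rotvec(degrees=True)/4
    t=M.T@(np.array(pos)-s['eef_pos'])/0.03
    t2=T.T@(np.array(pos)-s['eef_pos'])/0.03
    print('yaw',round(cur,1),'dyaw',round(d,1),'turn units',np.round(w,2),'shift(now axes)',np.round(t,2),'shift(after turn)',np.round(t2,2))
E
python3 - <<'E'
from h import *
go([0.46,0.29,0.25])
E
```

```text
t 1.95 p [0.2849 0.6667 0.2103] q [ 0.2005  0.9797 -0.      0.    ] F [ 0.1 -0.3 -0.1] g 1.0 qp [-1.24  0.6  -0.    1.6   0.    0.94 -0.08]
yaw 156.9 dyaw 0.0 turn units [-0.  0. -0.] shift(now axes) [-10.3   -9.25  -1.32] shift(after turn) [-10.3   -9.25  -1.32]
```

apply_moves(deltas=[[[0,0,0,-0.5,-0.5,-0.5,-1],[0,0,0,-1,-0.9,-0.5,-1],[0,0,0,-1,-1,-0.3,-1],[0,0,0,-1,-1,0,-1],[0,0,0,-1,-1,0,-1],[0,0,0,-1,-1,0,-1],[0,0,0,-1,-1,0,-1],[0,0,0,-1,-1,0,-1],[0,0,0,-1,-1,0,-1],[0,0,0,-1,-0.8,0,-1]]])

```text
time: 2.95
eef_pos: [0.4388, 0.2988, 0.2496]
orientation: [0.201, 0.98, 0.0, 0.0]
contact_force: [1.2, 1.3, -0.4]
gripper_width: 1.003
```

apply_moves(deltas=[[[0,0,0,-0.8,0,0,-1],[0,0,0,0,0,0,-1],[0,0,0,0,0,0,-1]]])

```text
time: 3.25
eef_pos: [0.4607, 0.2915, 0.2493]
orientation: [0.201, 0.98, 0.0, -0.0]
contact_force: [0.2, 0.7, 0.3]
gripper_width: 1.001
```

Run:
```python
from h import *
st(); p=cap('wrist','w1')
```

```text
t 3.25 p [0.4607 0.2915 0.2493] q [ 2.010e-01  9.796e-01  1.000e-04 -0.000e+00] F [0.2 0.7 0.3] g 1.001 qp [-0.7   0.34  0.04  1.97 -0.02  0.83  0.52]
```

View pics/w1.png

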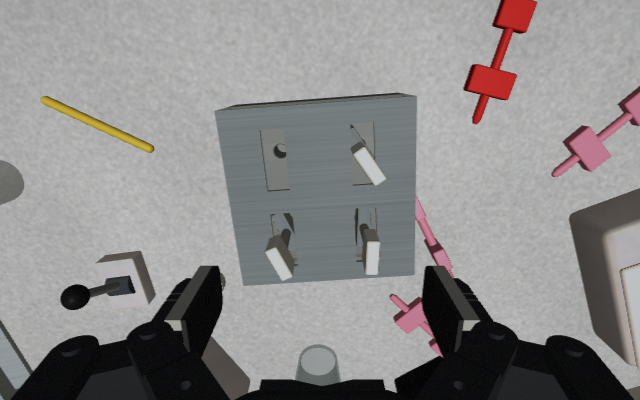

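Run:
```python
from h import *
f=cv2.imread('pics/w1.png')[90:290,215:420]
cv2.imwrite('pics/w1c.png',cv2.resize(cv2.convertScaleAbs(f,alpha=1.4,beta=10),None,fx=2.9,fy=2.9,interpolation=cv2.INTER_CUBIC))
```

```text
(no output)
```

View pics/w1c.png

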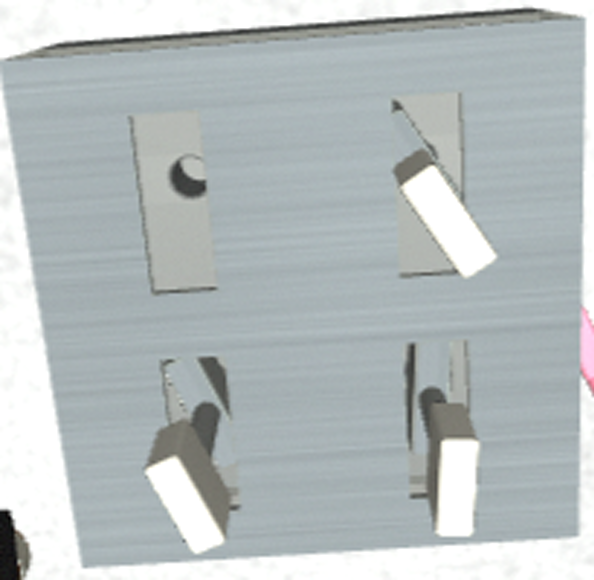

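The close view confirms three white paddles in the bath, with blades visible under the guard parallel to the handles, and one empty slot. I'll measure the lever and knob next.

Run:
```python
from h import *
for n in ('top','side'):
    p=cap(n); C=cloud(p)
    def sel(x0,x1,y0,y1,z0,z1):
        m=(C[...,0]>x0)&(C[...,0]<x1)&(C[...,1]>y0)&(C[...,1]<y1)&(C[...,2]>z0)&(C[...,2]<z1); return C[m]
    c=sel(.42,.6,-.06,.06,.085,.13); print(n,'ball',len(c),np.round(c.mean(0),4) if len(c) else '', np.round(c[:,2].max(),4) if len(c) else '')
    c=sel(.44,.6,-.06,.06,.018,.030); r=cv2.minAreaRect((c[:,:2]*1000).astype(np.float32)); print('block',len(c),r)
    c=sel(.62,.75,-.08,.06,.098,.125); r=cv2.minAreaRect((c[:,:2]*1000).astype(np.float32)); print('knobbar',len(c),c.mean(0),r)
    c=sel(.52,.6,.05,.13,.045,.065); print('vial',c.mean(0),np.ptp(c,axis=0))
    c=sel(.64,.78,.1,.23,.05,.1); print('beaker',c.mean(0),np.ptp(c,axis=0))
go([0.435,0.016,0.2])
```

```text
top ball 64 [ 0.4821 -0.0014  0.1035] 0.1104
block 245 ((513.196044921875, -10.365066528320312), (49.95161819458008, 69.77485656738281), 74.5206298828125)
knobbar 74 [ 0.68508252 -0.00973845  0.11178255] ((686.6688842773438, -10.230978012084961), (13.96982479095459, 41.92732620239258), 84.0878677368164)
vial [0.56141146 0.08867943 0.05378483] [0.02813573 0.02448602 0.01332677]
beaker [0.74632213 0.16462446 0.07520067] [0.06791649 0.0641782  0.04460422]
side ball 49 [0.4745 0.0043 0.103 ] 0.1102
block 138 ((488.80609130859375, -0.35704612731933594), (51.11976623535156, 25.28639793395996), 76.95233154296875)
knobbar 116 [ 0.68140578 -0.00447541  0.10985136] ((683.860595703125, -7.366727828979492), (18.91250991821289, 42.33333969116211), 78.70521545410156)
vial [0.56439236 0.10476666 0.0526191 ] [0.00899936 0.00397864 0.00644108]
beaker [0.73903179 0.16492065 0.07341988] [0.06934255 0.07148567 0.04641658]
t 3.4 p [0.4596 0.2924 0.2492] q [ 1.996e-01  9.799e-01  0.000e+00 -2.000e-04] F [0.2 1.  0.2] g 1.0 qp [-0.7   0.34  0.04  1.97 -0.02  0.83  0.52]
yaw 157.0 dyaw 0.0 turn units [-0.   -0.01  0.  ] shift(now axes) [-2.85 -8.8   1.64] shift(after turn) [-2.85 -8.8   1.64]
```

Run:
```python
from h import *
go([0.436,0.011,0.2],164.5)
```

```text
t 3.4 p [0.4596 0.2924 0.2492] q [ 1.996e-01  9.799e-01  0.000e+00 -2.000e-04] F [0.2 1.  0.2] g 1.0 qp [-0.7   0.34  0.04  1.97 -0.02  0.83  0.52]
yaw 157.0 dyaw 7.5 turn units [ 0.   -0.01 -1.88] shift(now axes) [-2.95 -8.94  1.64] shift(after turn) [-1.75 -9.25  1.64]
```

apply_moves(deltas=[[[0,0,-1,0,0,0,1],[0,0,-0.88,0,0,0,1],[0,0,0,-0.2,-1,0,1],[0,0,0,-0.2,-1,0,1],[0,0,0,-0.2,-1,0,1],[0,0,0,-0.2,-1,0,1],[0,0,0,-0.2,-1,0,1],[0,0,0,-0.2,-1,0.2,1],[0,0,0,-0.2,-1,0.5,1],[0,0,0,-0.2,-1,0.5,1]]])

```text
time: 4.4
eef_pos: [0.442, 0.0474, 0.2133]
orientation: [0.135, 0.991, 0.0, 0.001]
contact_force: [0.8, -0.5, 0.6]
gripper_width: -0.0
```

apply_moves(deltas=[[[0,0,0,-0.15,-0.8,0.4,1],[0,0,0,0,-0.45,0,1],[0,0,0,0,0,0,1],[0,0,0,0,0,0,1]]])

```text
time: 4.8
eef_pos: [0.437, 0.0113, 0.2019]
orientation: [0.135, 0.991, 0.0, 0.001]
contact_force: [0.9, 1.1, 0.2]
gripper_width: -0.0
```

Run:
```python
from h import *
go([0.436,0.011,0.088],164.5)
cap('side','s2')
```

```text
t 4.8 p [0.437  0.0113 0.2019] q [1.354e-01 9.908e-01 4.000e-04 5.000e-04] F [0.9 1.1 0.2] g -0.0 qp [-0.22  0.27  0.08  2.25 -0.04  0.63  1.19]
yaw 164.4 dyaw 0.1 turn units [ 0.01  0.01 -0.02] shift(now axes) [ 0.03 -0.02  3.8 ] shift(after turn) [ 0.03 -0.02  3.8 ]
```

View pics/s2.png

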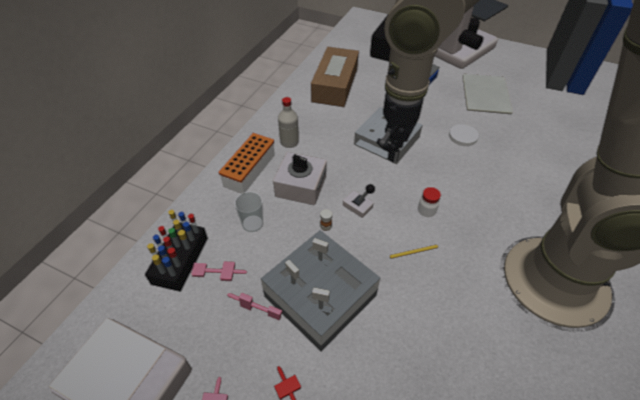

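apply_moves(deltas=[[[0,0,0,0,0,0.8,1],[0,0,0,0,0,1,1],[0,0,0,0,0,1,1],[0,0,0,0,0,0.8,1],[0,0,0,0,0,0.2,1],[0,0,0,-0.2,0,0,1],[0,0,0,-0.3,0,0,1],[0,0,0,-0.3,0,0,1],[0,0,0,-0.4,0,0,1]]])

```text
time: 5.75
eef_pos: [0.4726, 0.0003, 0.0884]
orientation: [0.136, 0.991, 0.0, 0.001]
contact_force: [0.1, 0.1, -0.4]
gripper_width: -0.005
```

apply_moves(deltas=[[[0,0,0,-0.4,0,0,1],[0,0,0,-0.4,0,0,1],[0,0,0,-0.4,0,0,1],[0,0,0,-0.3,0,0,1],[0,0,0,-0.2,0,0,1],[0,0,0,-0.1,0,0,1],[0,0,0,0,0,0,1]]])

```text
time: 6.45
eef_pos: [0.5232, -0.0142, 0.0872]
orientation: [0.136, 0.991, -0.0, -0.0]
contact_force: [0.4, 0.1, -0.9]
gripper_width: -0.0
```

Run:
```python
from h import *
st()
p=cap('top','t3')
f=cap('side')['frame']
cv2.imwrite('pics/s3.png',cv2.resize(cv2.cvtColor(f[140:260,280:450],cv2.COLOR_RGB2BGR),None,fx=4,fy=4))
```

```text
t 6.45 p [ 0.5232 -0.0142  0.0872] q [ 1.359e-01  9.907e-01 -0.000e+00 -1.000e-04] F [ 0.4  0.1 -0.9] g -0.0 qp [-0.11  0.55  0.04  2.17 -0.05  0.43  1.27]
```

View pics/s3.png

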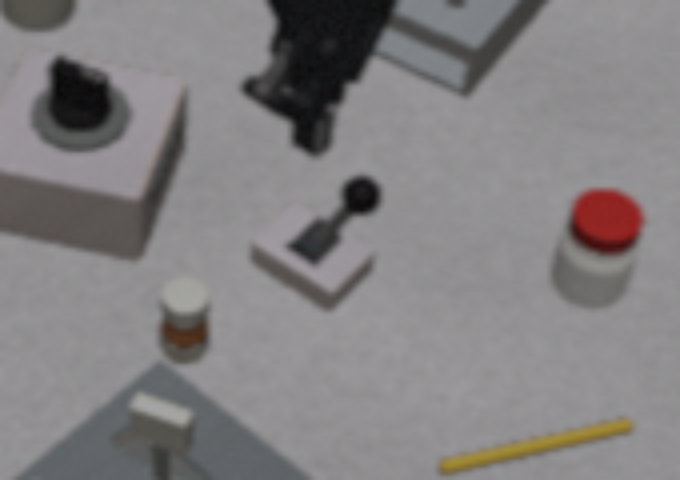

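Run:
```python
from h import *
s=st()
p=cap('side')
def proj(p,X):
    c=np.linalg.inv(p['TW'])@np.append(X,1); return p['fx']*c[0]/c[2]+p['cx'],p['fy']*c[1]/c[2]+p['cy']
u=proj(p,s['eef_pos']);print(u,(u[0]-280)*4,(u[1]-140)*4)
for X in ([.513,-.01,.025],[.476,0,.092]): u=proj(p,X);print(u,(u[0]-280)*4,(u[1]-140)*4)
C=cloud(p)
for u,v in ((370,188),(358,165),(359,175),(325,215),(320,245)): print(u,v,C[v,u])
f=cap('top')['frame']
cv2.imwrite('pics/t4.png',cv2.resize(cv2.cvtColor(f[130:270,270:410],cv2.COLOR_RGB2BGR),None,fx=4,fy=4))
```

```text
t 6.55 p [ 0.5226 -0.0141  0.0872] q [ 1.358e-01  9.907e-01 -1.000e-04 -3.000e-04] F [-0.4 -1.  -0.1] g 0.002 qp [-0.11  0.55  0.04  2.17 -0.05  0.43  1.27]
(np.float64(356.60506704341316), np.float64(181.8790146824966)) 306.42026817365263 167.5160587299864
(np.float64(357.7452594924337), np.float64(199.87364416687566)) 310.98103796973487 239.49457666750266
(np.float64(371.7154326807173), np.float64(190.05794869684294)) 366.8617307228692 200.23179478737177
370 188 [0.47908749 0.007602   0.10577145]
358 165 [ 0.51906162 -0.00072199  0.16154772]
359 175 [ 0.51602655 -0.00749729  0.12175843]
325 215 [0.55945562 0.09965863 0.05845026]
320 245 [0.5106435  0.23210783 0.13014057]
```

View pics/t4.png

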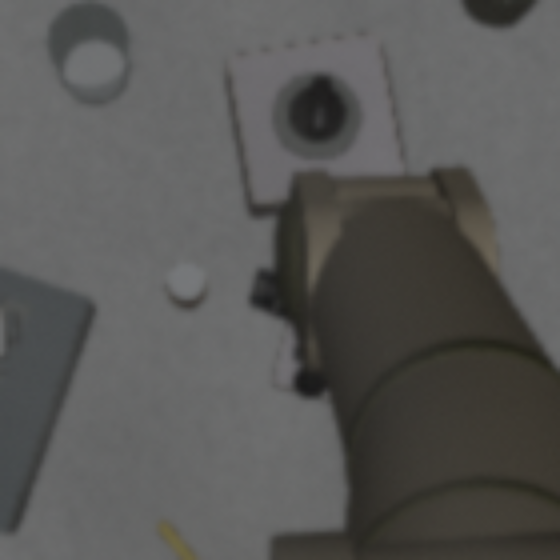

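Run:
```python
from h import *
p=cap('wrist','w5')
C=cloud(p)
q=cap('side');D=cloud(q)
# finger points in side view
for v in range(160,200,3): print(v,[np.round(D[v,u],3).tolist() for u in (352,356,360,364,368,372)])
```

```text
160 [[0.527, 0.024, 0.196], [0.524, 0.002, 0.179], [0.513, 0.008, 0.188], [0.506, -0.002, 0.183], [0.504, -0.03, 0.159], [0.54, -0.194, 0.002]]
163 [[0.524, 0.031, 0.194], [0.526, -0.005, 0.161], [0.512, 0.006, 0.177], [0.508, -0.012, 0.163], [0.547, -0.179, 0.0], [0.535, -0.182, 0.002]]
166 [[0.521, 0.036, 0.19], [0.522, 0.006, 0.164], [0.513, 0.002, 0.163], [0.507, -0.012, 0.153], [0.542, -0.168, -0.001], [0.532, -0.175, -0.003]]
169 [[0.522, 0.034, 0.178], [0.517, 0.017, 0.165], [0.512, 0.003, 0.154], [0.549, -0.151, -0.001], [0.537, -0.153, 0.002], [0.526, -0.158, 0.003]]
172 [[0.575, -0.122, 0.002], [0.522, -0.001, 0.136], [0.513, -0.003, 0.138], [0.544, -0.139, -0.001], [0.533, -0.145, -0.001], [0.523, -0.149, -0.0]]
175 [[0.571, -0.112, -0.0], [0.521, 0.002, 0.129], [0.512, -0.005, 0.126], [0.539, -0.125, 0.002], [0.528, -0.13, 0.002], [0.518, -0.136, 0.002]]
178 [[0.566, -0.101, 0.0], [0.555, -0.105, 0.001], [0.512, -0.005, 0.115], [0.534, -0.114, 0.002], [0.524, -0.119, 0.002], [0.513, -0.124, 0.002]]
181 [[0.561, -0.09, 0.0], [0.551, -0.095, -0.0], [0.541, -0.101, -0.001], 
[... 256 characters left out ...]
 -0.072, 0.002], [0.532, -0.078, 0.001], [0.522, -0.084, -0.001], [0.485, 0.007, 0.106], [0.476, 0.002, 0.105]]
190 [[0.548, -0.057, 0.001], [0.537, -0.061, 0.003], [0.527, -0.066, 0.002], [0.518, -0.075, -0.003], [0.483, 0.009, 0.098], [0.473, 0.008, 0.102]]
193 [[0.536, -0.026, 0.025], [0.526, -0.031, 0.025], [0.524, -0.058, -0.001], [0.495, -0.0, 0.071], [0.484, 0.001, 0.078], [0.472, 0.01, 0.093]]
196 [[0.532, -0.014, 0.027], [0.522, -0.018, 0.028], [0.51, -0.017, 0.035], [0.493, 0.003, 0.063], [0.499, -0.057, -0.001], [0.489, -0.061, 0.001]]
199 [[0.528, -0.006, 0.025], [0.516, -0.003, 0.035], [0.504, -0.002, 0.042], [0.498, -0.015, 0.031], [0.489, -0.026, 0.024], [0.485, -0.05, 0.001]]
```

View pics/w5.png

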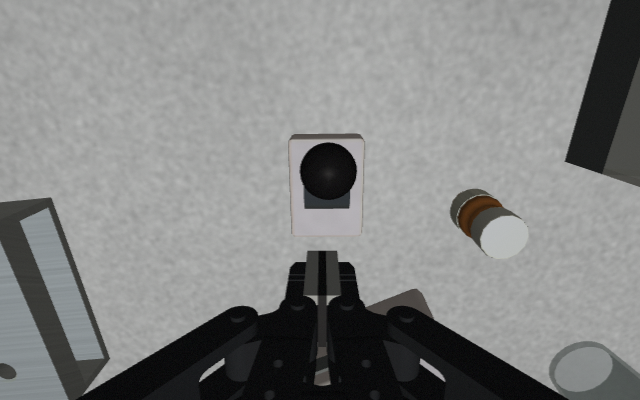

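Run:
```python
from h import *
p=cap('wrist'); z=p['z_map']; T=np.array(p['T_tool_cam']); print(np.round(T,3))
for v in range(244,300,4):
    r=[]
    for u in (312,318,328,334):
        d=z[v,u]; c=T@np.array([(u-p['cx'])/p['fx']*d,(v-p['cy'])/p['fy']*d,d,1]); r.append(np.round(c[:3],3).tolist())
    print(v,r)
C=cloud(p)
print('ball',C[170,328],C[150,328],'block',C[225,328],'vialtop',C[238,503])
```

```text
[[ 0.001 -0.948 -0.319  0.083]
 [ 1.     0.001 -0.001  0.   ]
 [ 0.001 -0.319  0.948 -0.162]
 [ 0.     0.     0.     1.   ]]
244 [[-0.04, -0.008, 0.09], [-0.04, -0.003, 0.089], [-0.04, 0.005, 0.089], [-0.04, 0.01, 0.089]]
248 [[-0.044, -0.008, 0.089], [-0.043, -0.003, 0.089], [-0.043, 0.005, 0.087], [-0.043, 0.01, 0.088]]
252 [[0.013, -0.004, -0.026], [0.012, -0.002, -0.025], [0.012, 0.003, -0.024], [0.012, 0.005, -0.024]]
256 [[0.012, -0.004, -0.028], [0.012, -0.002, -0.028], [0.012, 0.003, -0.028], [0.012, 0.005, -0.029]]
260 [[0.012, -0.004, -0.032], [0.013, -0.001, -0.033], [0.013, 0.003, -0.033], [0.012, 0.005, -0.032]]
264 [[0.012, -0.004, -0.035], [0.012, -0.001, -0.036], [0.012, 0.003, -0.035], [0.012, 0.005, -0.036]]
268 [[0.012, -0.004, -0.039], [0.012, -0.001, -0.038], [0.012, 0.003, -0.038], [0.012, 0.005, -0.039]]
272 [[0.013, -0.004, -0.043], [0.012, -0.001, -0.042], [0.012, 0.003, -0.041], [0.012, 0.005, -0.041]]
276 [[0.012, -0.004, -0.045], [0.012, -0.001, -0.045], [0.013, 0.002, -0.045], [0.012, 0.005, -0.044]]
280 [[0.012, -0.004, -0.048], [0.012, -0.001, -0.048], [0.013, 0.002, -0.049], [0.012, 0.005, -0.047]]
284 [[0.012, -0.003, -0.05], [0.012, -0.001, -0.05], [0.012, 0.002, -0.05], [0.013, 0.005, -0.051]]
288 [[0.083, 0.0, -0.162], [0.013, -0.001, -0.054], [0.013, 0.002, -0.054], [0.012, 0.005, -0.053]]
292 [[0.012, -0.003, -0.055], [0.013, -0.001, -0.057], [0.012, 0.002, -0.054], [0.012, 0.004, -0.056]]
296 [[0.012, -0.003, -0.057], [0.012, -0.001, -0.057], [0.012, 0.002, -0.057], [0.012, 0.004, -0.057]]
ball [0.47778689 0.00130839 0.10683195] [0.47065209 0.0033382  0.10160002] block [ 0.53640228 -0.01329571  0.02343545] vialtop [0.56070682 0.09032796 0.05385071]
```

apply_moves(deltas=[[[0,0,0,0,0,-0.8,1],[0,0,0,0.7,0,-0.2,1],[0,0,0,1,0,0,1],[0,0,0,1,0,0,1],[0,0,0,0.2,0,0,1],[0,0,0,0,0,0.9,1],[0,0,0,0,0,0.9,1],[0,0,0,0,0,0,1]]])

```text
time: 7.6
eef_pos: [0.4386, 0.0093, 0.0613]
orientation: [0.136, 0.991, -0.0, -0.002]
contact_force: [0.2, 0.3, 0.2]
gripper_width: -0.002
```

Run:
```python
from h import *
st();cap('wrist','w6')
```

```text
t 7.6 p [0.4386 0.0093 0.0613] q [ 1.356e-01  9.908e-01 -4.000e-04 -1.600e-03] F [0.2 0.3 0.2] g -0.002 qp [-0.17  0.54  0.03  2.37 -0.07  0.24  1.22]
```

View pics/w6.png

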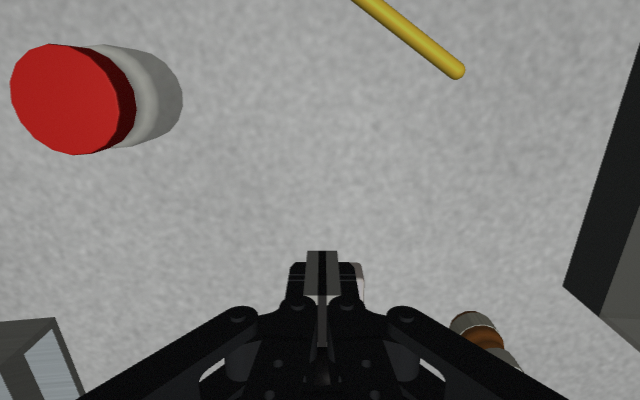

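apply_moves(deltas=[[[0,0,0,-0.2,0,0,1],[0,0,0,-0.3,0,0,1],[0,0,0,-0.3,0,0,1],[0,0,0,-0.4,0,0,1],[0,0,0,-0.4,0,0,1],[0,0,0,-0.4,0,0,1],[0,0,0,-0.4,0,0,1],[0,0,0,-0.3,0,0,1],[0,0,0,-0.2,0,0,1],[0,0,0,0,0,0,1]]])

```text
time: 8.65
eef_pos: [0.524, -0.0144, 0.0632]
orientation: [0.136, 0.991, -0.0, 0.0]
contact_force: [-0.1, -0.1, -0.4]
gripper_width: 0.005
```

Run:
```python
from h import *
st()
f=cap('side')['frame']
cv2.imwrite('pics/s7.png',cv2.resize(cv2.cvtColor(f[140:260,280:450],cv2.COLOR_RGB2BGR),None,fx=4,fy=4))
```

```text
t 8.65 p [ 0.524  -0.0144  0.0632] q [ 1.361e-01  9.907e-01 -0.000e+00  3.000e-04] F [-0.1 -0.1 -0.4] g 0.005 qp [-0.1   0.59  0.03  2.18 -0.05  0.37  1.27]
```

View pics/s7.png

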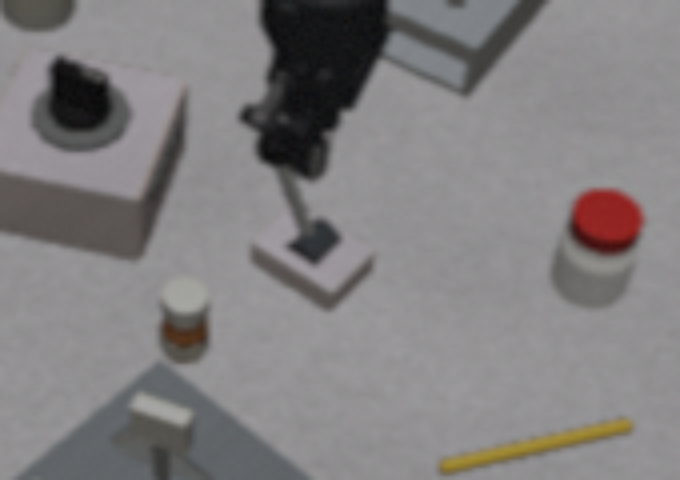

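apply_moves(deltas=[[[0,0,0,-0.15,0,0,1],[0,0,0,-0.1,0,0,1],[0,0,0,-0.05,0,0,1],[0,0,0,0,0,0,1]]])

```text
time: 9.1
eef_pos: [0.5264, -0.0153, 0.0629]
orientation: [0.135, 0.991, -0.0, -0.005]
contact_force: [-14.4, 5.2, 9.8]
gripper_width: -0.0
```

Run:
```python
from h import *
st()
p=cap('side');C=cloud(p);f=p['frame']
cv2.imwrite('pics/s8.png',cv2.resize(cv2.cvtColor(f[140:260,280:450],cv2.COLOR_RGB2BGR),None,fx=4,fy=4))
```

```text
t 9.1 p [ 0.5264 -0.0153  0.0629] q [ 1.350e-01  9.908e-01 -2.000e-04 -4.900e-03] F [-14.4   5.2   9.8] g -0.0 qp [-0.1   0.59  0.03  2.17 -0.05  0.39  1.27]
```

View pics/s8.png

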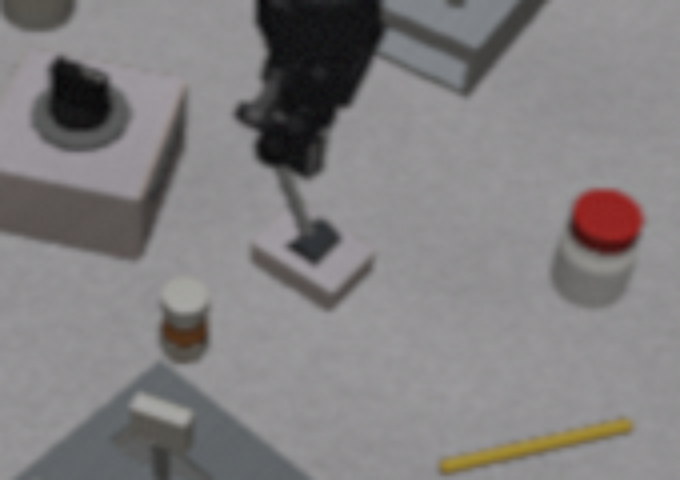

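apply_moves(deltas=[[[0,0,0,0.5,0,0,1],[0,0,0,0.3,0,-0.5,0],[0,0,0,0,0,-1,0],[0,0,0,0,0,-1,0],[0,0,0,0,0.3,-1,0],[0,0,0,0,0.8,-1,0],[0,0,0,0,1,-0.8,0],[0,0,0,0,1,-0.7,0],[0,0,0,0,1,-0.2,0],[0,0,0,0,1,0,0]]])

```text
time: 10.15
eef_pos: [0.5507, 0.1387, 0.2511]
orientation: [0.136, 0.991, 0.001, 0.001]
contact_force: [0.2, -0.7, -0.2]
gripper_width: 0.501
```

Run:
```python
from h import *
go([0.475,0.285,0.25],161)
```

```text
t 10.15 p [0.5507 0.1387 0.2511] q [1.358e-01 9.907e-01 7.000e-04 1.400e-03] F [ 0.2 -0.7 -0.2] g 0.501 qp [-0.39  0.36  0.05  1.92 -0.03  0.85  0.98]
yaw 164.4 dyaw -3.4 turn units [0.03 0.04 0.85] shift(now axes) [3.74 4.02 0.03] shift(after turn) [3.97 3.79 0.04]
```

apply_moves(deltas=[[[0,0,0,0.8,0.8,0,0],[0,0,0,0.9,1,0,0],[0,0,0,0.9,1,0,0],[0,0,0,0.7,0.8,0,0],[0.03,0.04,0.85,0.3,0.1,0,0],[0,0,0,0,0,0,0],[0,0,0,0,0,0,0]]])

```text
time: 10.85
eef_pos: [0.476, 0.2727, 0.2494]
orientation: [0.164, 0.986, -0.001, -0.001]
contact_force: [0.1, 0.1, 0.3]
gripper_width: 0.497
```

```bash
cat >> h.py <<'E'
def handles(p,b=(205,300,175,270),zl=.122,zh=.15,box=(.38,.60,.17,.39)):
    C=cloud(p); hsv=cv2.cvtColor(p['frame'],cv2.COLOR_RGB2HSV)
    m=(C[...,2]>zl)&(C[...,2]<zh)&(C[...,0]>box[0])&(C[...,0]<box[1])&(C[...,1]>box[2])&(C[...,1]<box[3])
    k,l,s,ce=cv2.connectedComponentsWithStats(m.astype(np.uint8))
    out=[]
    for i in range(1,k):
        if s[i,4]<40: continue
        c=C[l==i]; t=c[c[:,2]>np.percentile(c[:,2],95)-.006]
        r=cv2.minAreaRect((t[:,:2]*1000).astype(np.float32)); (w,h)=r[1]; a=r[2] if w>h else r[2]+90
        print('handle n',len(t),'ctr',np.round(r[0],1),'dims',np.round(r[1],1),'ang',round((a+90)%180-90,1),'top',round(float(np.percentile(t[:,2],60)),4),'px',np.round(ce[i]))
E
python3 - <<'E'
from h import *
st(); p=cap('wrist','w9'); handles(p)
C=cloud(p)
# guard top plane: slots = edges; bath outline
m=(abs(C[...,2]-.084)<.006)&(C[...,0]>.36)&(C[...,0]<.62)&(C[...,1]>.15)&(C[...,1]<.41)
r=cv2.minAreaRect((C[m][:,:2]*1000).astype(np.float32)); print(r,np.median(C[m][:,2]))
a=np.radians(-19); 
c,s=np.cos(a),np.sin(a)
for X in((-42,-42),(-42,42),(42,-42),(42,42)): print(X, r[0][0]+c*X[0]-s*X[1], r[0][1]+s*X[0]+c*X[1])
# fingers tool z at half open
T=np.array(p['T_tool_cam']);z=p['z_map'];v,u=np.mgrid[0:400,0:640]
c=np.stack([(u-p['cx'])/p['fx']*z,(v-p['cy'])/p['fy']*z,z],-1)@T[:3,:3].T+T[:3,3]
f=(c[...,2]<0.0)&(abs(c[...,0])<.03)&(z>0.02); q=c[f]; print('finger tip z',np.percentile(q[:,2],[99,99.9,100]), 'y of tips',q[q[:,2]>q[:,2].max()-.004].round(3)[:8])
E
```

```text
t 10.85 p [0.476  0.2727 0.2494] q [ 0.1645  0.9864 -0.001  -0.0013] F [0.1 0.1 0.3] g 0.497 qp [-0.65  0.34  0.04  1.96 -0.02  0.84  0.63]
handle n 641 ctr [460.8 333.1] dims [33.8 12.1] ang 12.4 top 0.1327 px [387. 144.]
handle n 516 ctr [512.7 226.3] dims [33.7 12.5] ang 2.1 top 0.1327 px [286. 238.]
handle n 455 ctr [537.9 306.7] dims [12.1 29.9] ang -23.6 top 0.1326 px [381. 236.]
((487.16436767578125, 279.65240478515625), (184.7616424560547, 184.2971954345703), 71.02400970458984) 0.08274806128311957
(-42, -42) 433.7787250134093 253.61448709718556
(-42, 42) 461.12644998781053 333.0380474475282
(42, -42) 513.2022853637519 226.26676212278434
(42, 42) 540.5500103381531 305.69032247312697
finger tip z [-0.02891356 -0.0230685  -0.02081143] y of tips [[ 0.012 -0.026 -0.025]
 [ 0.011 -0.021 -0.023]
 [ 0.011  0.021 -0.024]
 [ 0.011 -0.021 -0.024]
 [ 0.011  0.021 -0.024]
 [ 0.01  -0.021 -0.024]
 [ 0.011  0.021 -0.024]
 [ 0.01   0.021 -0.025]]
```

View pics/w9.png

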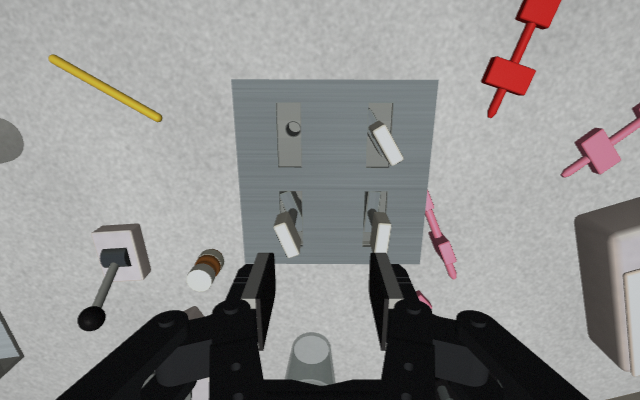

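Run:
```python
from h import *
go([0.461,0.333,0.2],192.4)
```

```text
t 10.9 p [0.4764 0.2723 0.2494] q [ 0.165   0.9863 -0.001  -0.0012] F [0.3 0.4 0.2] g 0.5 qp [-0.65  0.34  0.04  1.96 -0.02  0.84  0.63]
yaw 161.0 dyaw 31.4 turn units [-0.02 -0.04 -7.85] shift(now axes) [1.14 1.75 1.65] shift(after turn) [0.07 2.09 1.65]
```

apply_moves(deltas=[[[0,0,-1,0.3,0.5,0,0],[0,0,-1,0.2,0.5,0,0],[0,0,-1,0.15,0.5,0.2,0],[0,0,-1,0,0.4,0.3,0],[0,0,-1,0,0,0.3,0],[0,0,-1,0,0,0.3,0],[0,0,-1,0,0,0.3,0],[0,0,-0.85,0,0,0.2,0],[0,0,0,0,0,0,0],[0,0,0,0,0,0,0]]])

```text
time: 11.9
eef_pos: [0.4707, 0.3329, 0.2013]
orientation: [-0.106, 0.994, -0.001, -0.002]
contact_force: [-0.2, 0.5, -0.3]
gripper_width: 0.499
```

Run:
```python
from h import *
go([0.461,0.333,0.088],192.4)
p=cap('wrist','w10'); handles(p)
```

```text
t 11.9 p [0.4707 0.3329 0.2013] q [-1.064e-01  9.943e-01 -5.000e-04 -1.600e-03] F [-0.2  0.5 -0.3] g 0.499 qp [-0.63  0.44 -0.11  1.95  0.07  0.77  1.  ]
yaw -167.8 dyaw 0.2 turn units [-0.01 -0.05 -0.04] shift(now axes) [0.3  0.07 3.78] shift(after turn) [0.32 0.07 3.78]
handle n 793 ctr [460.7 333.2] dims [33.3 11.6] ang 12.0 top 0.1327 px [324. 190.]
handle n 814 ctr [513.  226.9] dims [34.5 12.2] ang 3.6 top 0.1327 px [166. 226.]
handle n 142 ctr [530.3 313.9] dims [16.7  7.3] ang 15.5 top 0.1323 px [279. 269.]
```

View pics/w10.png

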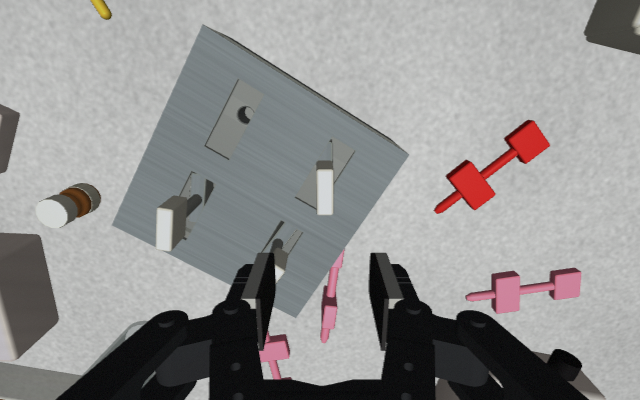

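apply_moves(deltas=[[[0,-0.05,0.05,0.33,0.07,0.4,0],[0,0,0,0,0,0.8,0],[0,0,0,0,0,0.8,0],[0,0,0,0,0,0.8,0],[0,0,0,0,0,0.6,0],[0,0,0,0,0,0.38,0],[0,0,0,0,0,0,0]]])

```text
time: 12.65
eef_pos: [0.4595, 0.3333, 0.0869]
orientation: [-0.106, 0.994, -0.001, -0.001]
contact_force: [0.2, 0.3, -0.9]
gripper_width: 0.504
```

Run:
```python
from h import *
go([0.461,0.333,0.088],192.2)
p=cap('wrist','w11')
```

```text
t 12.65 p [0.4595 0.3333 0.0869] q [-1.058e-01  9.944e-01 -8.000e-04 -6.000e-04] F [ 0.2  0.3 -0.9] g 0.504 qp [-0.66  0.58 -0.09  2.06  0.11  0.5   0.95]
yaw -167.9 dyaw 0.1 turn units [-0.02 -0.02 -0.01] shift(now axes) [-0.05 -0.02 -0.04] shift(after turn) [-0.05 -0.02 -0.04]
```

View pics/w11.png

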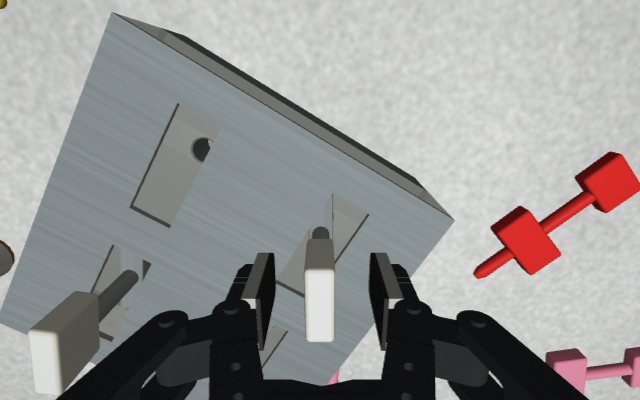

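The fingers straddle the handle at (320,300). I'll close now.

apply_moves(deltas=[[[0,0,0,0,0,0,1],[0,0,0,0,0,0,1],[0,0,0,0,0,0,1],[0,0,0,0,0,0,1],[0,0,0,0,0,0,1],[0,0,0,0,0,0,1]]], force=30)

```text
time: 13.3
eef_pos: [0.4604, 0.3338, 0.0889]
orientation: [-0.106, 0.994, 0.0, 0.001]
contact_force: [-0.2, -1.5, 6.5]
gripper_width: 0.133
```

Run:
```python
from h import *
go([0.461,0.333,0.088],161)
p=cap('wrist','w12')
```

```text
t 13.3 p [0.4604 0.3338 0.0889] q [-1.060e-01  9.944e-01  1.000e-04  8.000e-04] F [-0.2 -1.5  6.5] g 0.133 qp [-0.66  0.58 -0.09  2.06  0.11  0.5   0.95]
yaw -167.8 dyaw -31.2 turn units [0.01 0.02 7.79] shift(now axes) [-0.01 -0.03  0.03] shift(after turn) [-0.03 -0.02  0.03]
```

View pics/w12.png

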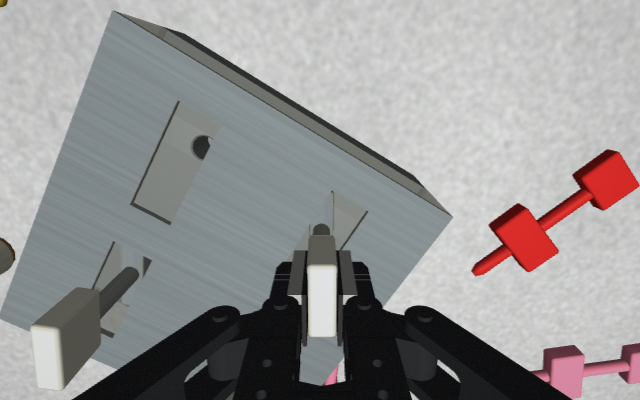

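apply_moves(deltas=[[[0,0,0.5,0,0,-0.05,1],[0,0,1,0,0,0,1],[0,0,1,0,0,0,1],[0,0,1,0,0,0,1],[0,0,1,0,0,0,1],[0,0,1,0,0,0,1],[0,0,1,0,0,0,1],[0,0,1,0,0,0,1],[0,0,0.3,0,0,0,1],[0,0,0,0,0,0,1]]])

```text
time: 14.35
eef_pos: [0.4596, 0.3338, 0.0894]
orientation: [0.165, 0.986, -0.0, 0.0]
contact_force: [0.5, 0.6, -0.9]
gripper_width: 0.132
```

Run:
```python
from h import *
go([0.461,0.333,0.090],161)
p=cap('wrist','w13')
```

```text
t 14.35 p [0.4596 0.3338 0.0894] q [ 1.650e-01  9.863e-01 -2.000e-04  1.000e-04] F [ 0.5  0.6 -0.9] g 0.132 qp [-0.77  0.58  0.06  2.07 -0.07  0.5   0.58]
yaw 161.0 dyaw -0.0 turn units [-0.01  0.    0.  ] shift(now axes) [-0.05 -0.01 -0.02] shift(after turn) [-0.05 -0.01 -0.02]
```

View pics/w13.png

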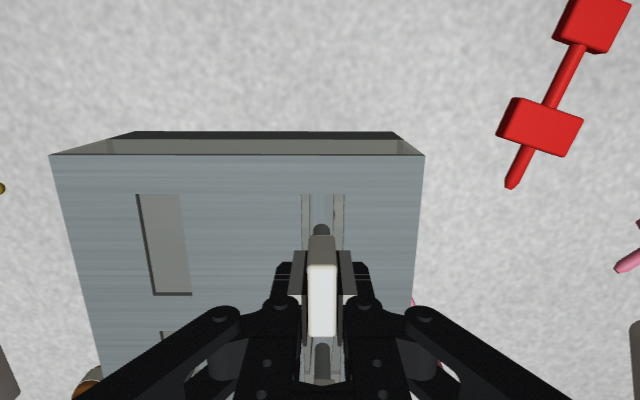

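The blade sits centred in its slot, at columns 312–333 within 302–345. I'll lift slowly.

apply_moves(deltas=[[[0,0,0,0,0,-0.2,1],[0,0,0,0,0,-0.3,1],[0,0,0,0,0,-0.4,1],[0,0,0,0,0,-0.4,1],[0,0,0,0,0,-0.4,1]]])

```text
time: 14.9
eef_pos: [0.46, 0.3338, 0.1419]
orientation: [0.165, 0.986, 0.0, 0.0]
contact_force: [0.5, -0.1, -1.0]
gripper_width: 0.135
```

apply_moves(deltas=[[[0,0,0,0,0,-0.4,1],[0,0,0,0,0,-0.4,1],[0,0,0,0,0,-0.4,1],[0,0,0,0,0,-0.6,1],[0,0,0,0,0,-0.7,1],[0,0,0,0,0,-0.7,1],[0,0,0,0,0,-0.7,1],[0,0,0,0,0,-0.3,1],[0,0,0,0,0,0,1]]])

```text
time: 15.8
eef_pos: [0.4602, 0.3341, 0.2677]
orientation: [0.165, 0.986, 0.001, 0.001]
contact_force: [-0.2, 0.5, -1.8]
gripper_width: 0.131
```

Run:
```python
from h import *
st(); cap('wrist','w14'); cap('side','s14')
```

```text
t 15.8 p [0.4602 0.3341 0.2677] q [1.652e-01 9.863e-01 7.000e-04 8.000e-04] F [-0.2  0.5 -1.8] g 0.131 qp [-0.8   0.35  0.1   1.9  -0.04  0.89  0.56]
```

View pics/s14.png

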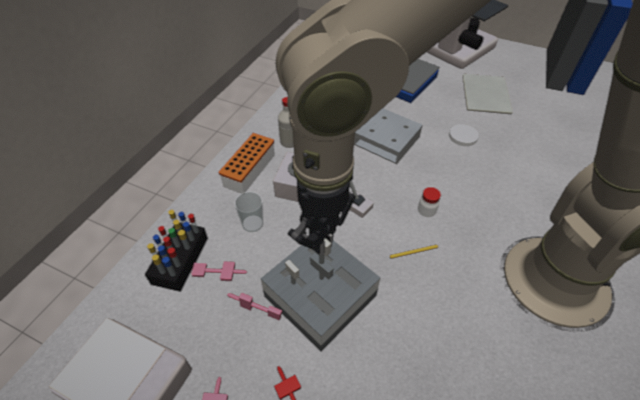

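View pics/w14.png

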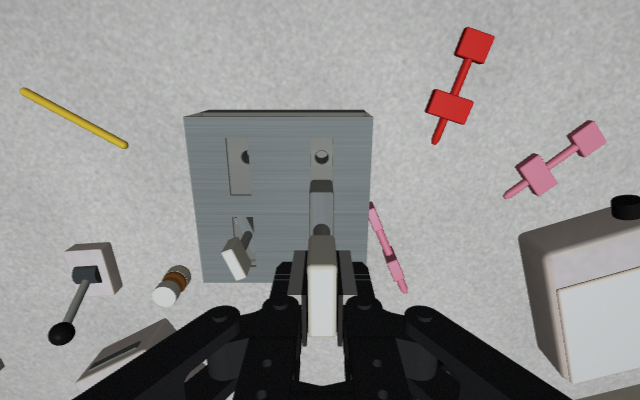

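Run:
```python
from h import *
go([0.52,-0.27,0.268],170.3)
```

```text
t 15.9 p [0.4594 0.3335 0.2658] q [ 1.651e-01  9.863e-01 -5.000e-04 -1.000e-04] F [-0.3  0.  -1.1] g 0.137 qp [-0.8   0.35  0.1   1.91 -0.04  0.89  0.56]
yaw 161.0 dyaw 9.3 turn units [-0.01 -0.   -2.33] shift(now axes) [ -8.46 -18.36  -0.06] shift(after turn) [ -5.38 -19.49  -0.07]
```

apply_moves(deltas=[[[0,0,-1,0,0,-0.1,1],[0,0,-1,0,-0.3,0,1],[0,0,-0.33,-0.2,-0.7,0,1],[0,0,0,-0.3,-1,0,1],[0,0,0,-0.3,-1,0,1],[0,0,0,-0.3,-1,0,1],[0,0,0,-0.3,-1,0,1],[0,0,0,-0.3,-1,0,1],[0,0,0,-0.3,-1,0,1],[0,0,0,-0.3,-1,0,1]]])

```text
time: 16.9
eef_pos: [0.4855, 0.0843, 0.2683]
orientation: [0.084, 0.996, -0.001, -0.001]
contact_force: [1.0, -0.2, -1.0]
gripper_width: 0.13
```

apply_moves(deltas=[[[0,0,0,-0.3,-1,0,1],[0,0,0,-0.3,-1,0,1],[0,0,0,-0.3,-1,0,1],[0,0,0,-0.3,-1,0,1],[0,0,0,-0.3,-1,0,1],[0,0,0,-0.3,-1,0,1],[0,0,0,-0.3,-1,0,1],[0,0,0,-0.2,-0.9,0,1],[0,0,0,-0.1,-0.5,0,1],[0,0,0,0,0,0,1]]])

```text
time: 17.9
eef_pos: [0.5137, -0.1771, 0.2684]
orientation: [0.086, 0.996, -0.001, -0.001]
contact_force: [-0.5, 0.1, -0.5]
gripper_width: 0.127
```

Run:
```python
from h import *
go([0.52,-0.27,0.268],170.3)
cap('wrist','w15')
```

```text
t 17.9 p [ 0.5137 -0.1771  0.2684] q [ 8.630e-02  9.963e-01 -6.000e-04 -9.000e-04] F [-0.5  0.1 -0.5] g 0.127 qp [ 0.05  0.32  0.23  1.96 -0.09  0.88  1.73]
yaw 170.1 dyaw 0.2 turn units [-0.02 -0.03 -0.05] shift(now axes) [-0.74 -3.01  0.02] shift(after turn) [-0.73 -3.02  0.01]
```

View pics/w15.png

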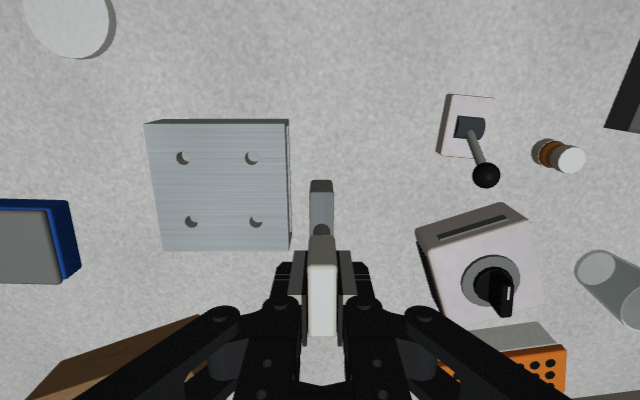

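```bash
cat >> h.py <<'E'
def stand(p,box=(.40,.68,-.46,-.15)):
    C=cloud(p)
    b=(C[...,0]>box[0])&(C[...,0]<box[1])&(C[...,1]>box[2])&(C[...,1]<box[3])
    m=(b&(abs(C[...,2]-.05)<.005)).astype(np.uint8)
    k,l,s,ce=cv2.connectedComponentsWithStats(m); i=1+np.argmax(s[1:,4]); m=l==i
    c=C[m]; r=cv2.minAreaRect((c[:,:2]*1000).astype(np.float32)); a=r[2]
    a=(a+45)%90-45
    print('stand ctr',np.round(r[0],1),'dims',np.round(r[1],1),'ang',round(a,2),'z',round(float(np.median(c[:,2])),4))
    ca,sa=np.cos(np.radians(a)),np.sin(np.radians(a))
    H={}
    for j,(x,y) in enumerate(((-38,-38),(-38,38),(38,-38),(38,38))):
        H[j]=np.array([r[0][0]+ca*x-sa*y, r[0][1]+sa*x+ca*y])
    # hole measurement: colour-free, by contour of non-plane pixels
    hull=np.zeros(m.shape,np.uint8); pts=np.argwhere(m)[:,::-1].astype(np.int32); cv2.fillConvexPoly(hull,cv2.convexHull(pts),1)
    hole=((cv2.erode(hull,np.ones((9,9)))>0)&~m).astype(np.uint8)
    k,l,s,ce=cv2.connectedComponentsWithStats(hole)
    for i in range(1,k):
        if 20<s[i,4]<900:
            v,u=np.argwhere(l==i).T
            # rim outline at plane z=0.05 : use bounding ellipse of dilated hole
            w=np.array([ray(p,uu,vv,.05)[:2] for uu,vv in zip(u,v)])*1000
            print(' hole blob',s[i,4],'px',np.round(ce[i]),'mean',np.round(w.mean(0),1),'mid-extent',np.round((w.max(0)+w.min(0))/2,1),'size',np.round(np.ptp(w,axis=0),1))
    for j in H: print(' eyelet',j,np.round(H[j],1))
def toolcloud(p):
    T=np.array(p['T_tool_cam']);z=p['z_map'];v,u=np.mgrid[0:400,0:640]
    return np.stack([(u-p['cx'])/p['fx']*z,(v-p['cy'])/p['fy']*z,z],-1)@T[:3,:3].T+T[:3,3]
E
python3 - <<'E'
from h import *
st(); p=cap('wrist'); stand(p)
c=toolcloud(p)
for v in range(176,340,6): print(v,np.round(c[v,[312,322,330]],3).tolist())
E
```

```text
t 17.95 p [ 0.5139 -0.1754  0.2684] q [ 8.550e-02  9.963e-01 -2.000e-04 -9.000e-04] F [ 0.8  0.4 -0.6] g 0.133 qp [ 0.05  0.32  0.23  1.96 -0.09  0.88  1.73]
stand ctr [ 530.3 -299. ] dims [153.2 153. ] ang -9.74 z 0.0488
 hole blob 129 px [181. 158.] mean [ 485.8 -327.8] mid-extent [ 485.9 -327.9] size [13.9 13.7]
 hole blob 129 px [249. 158.] mean [ 498.5 -253.7] mid-extent [ 498.7 -253.7] size [13.8 13.3]
 hole blob 99 px [189. 221.] mean [ 559.4 -340.7] mid-extent [ 559.4 -340.8] size [13.4 13. ]
 hole blob 111 px [253. 221.] mean [ 572.6 -266.6] mid-extent [ 572.7 -266.6] size [14.7 13.5]
 eyelet 0 [ 486.4 -330. ]
 eyelet 1 [ 499.3 -255.1]
 eyelet 2 [ 561.3 -342.9]
 eyelet 3 [ 574.2 -268. ]
176 [[-0.033, -0.012, 0.269], [-0.034, 0.0, 0.271], [-0.033, 0.01, 0.27]]
182 [[0.023, -0.006, 0.046], [0.023, 0.0, 0.046], [0.023, 0.005, 0.048]]
188 [[0.023, -0.006, 0.034], [0.023, 0.0, 0.033], [0.023, 0.005, 0.034]]
194 [[0.022, -0.005, 0.027], [0.022, 0.0, 0.025], [0.022, 0.005, 0.026]]
200 [[0.019, -0.005, 0.026], [0.019, 0.0, 0.026], [0.019, 0.005, 0.026]]
206 [[0.015, -0.005, 0.027], 
[... 1011 characters left out ...]
44]]
290 [[0.005, -0.004, -0.044], [0.005, 0.0, -0.044], [0.006, 0.003, -0.044]]
296 [[0.003, -0.004, -0.044], [0.003, 0.0, -0.044], [0.003, 0.003, -0.044]]
302 [[-0.0, -0.004, -0.043], [-0.0, 0.0, -0.043], [-0.0, 0.004, -0.043]]
308 [[-0.003, -0.004, -0.043], [-0.003, 0.0, -0.044], [-0.003, 0.004, -0.044]]
314 [[-0.006, -0.004, -0.044], [-0.005, 0.0, -0.044], [-0.006, 0.004, -0.044]]
320 [[-0.009, -0.004, -0.044], [-0.009, 0.0, -0.043], [-0.009, 0.004, -0.043]]
326 [[-0.012, -0.004, -0.044], [-0.012, 0.0, -0.043], [-0.011, 0.004, -0.045]]
332 [[-0.014, -0.004, -0.045], [-0.015, 0.0, -0.044], [-0.014, 0.004, -0.044]]
338 [[-0.284, -0.014, 0.27], [-0.283, 0.001, 0.269], [-0.284, 0.012, 0.27]]
```

Run:
```python
from h import *
go([0.561,-0.342,0.2],170.3)
```

```text
t 18.0 p [ 0.5141 -0.1742  0.2686] q [ 8.470e-02  9.964e-01  0.000e+00 -9.000e-04] F [-0.6 -0.1 -1.4] g 0.137 qp [ 0.05  0.32  0.23  1.96 -0.09  0.88  1.73]
yaw 170.3 dyaw 0.0 turn units [-0.   -0.02 -0.  ] shift(now axes) [-2.49 -5.25  2.28] shift(after turn) [-2.48 -5.25  2.29]
```

apply_moves(deltas=[[[0,0,0,-0.3,-0.5,0,1],[0,0,0,-0.5,-1,0,1],[0,0,0,-0.5,-1,0,1],[0,0,0,-0.5,-1,0.3,1],[0,0,0,-0.4,-1,0.6,1],[0,0,0,-0.28,-0.6,0.6,1],[0,0,0,0,-0.15,0.4,1],[0,0,0,0,0,0.3,1],[0,0,0,0,0,0,1],[0,0,0,0,0,0,1]]])

```text
time: 19.0
eef_pos: [0.5619, -0.341, 0.2041]
orientation: [0.084, 0.996, 0.0, 0.0]
contact_force: [-0.3, 0.0, -1.2]
gripper_width: 0.139
```

Run:
```python
from h import *
go([0.561,-0.342,0.2],170.3); p=cap('wrist','w16'); stand(p);go([0.561,-0.342,0.145],170.3);
```

```text
t 19.0 p [ 0.5619 -0.341   0.2041] q [8.360e-02 9.965e-01 1.000e-04 2.000e-04] F [-0.3  0.  -1.2] g 0.139 qp [ 0.31  0.53  0.23  1.78 -0.16  0.85  2.02]
yaw 170.4 dyaw -0.1 turn units [0.   0.01 0.03] shift(now axes) [ 0.02 -0.04  0.14] shift(after turn) [ 0.02 -0.04  0.14]
stand ctr [ 530.3 -298.3] dims [153.2 152.2] ang -9.62 z 0.0487
 hole blob 242 px [320.  87.] mean [ 486.  -329.5] mid-extent [ 486.1 -329.5] size [14.3 14.2]
 hole blob 232 px [407.  88.] mean [ 498.7 -255.6] mid-extent [ 498.8 -255.6] size [14.2 13.3]
 hole blob 851 px [321. 189.] mean [ 576.6 -344.3] mid-extent [ 574.5 -345.7] size [42.9 25.3]
 hole blob 175 px [401. 172.] mean [ 572.7 -268.3] mid-extent [ 572.7 -268.3] size [13.2 13.3]
 eyelet 0 [ 486.5 -329.4]
 eyelet 1 [ 499.2 -254.5]
 eyelet 2 [ 561.4 -342.1]
 eyelet 3 [ 574.1 -267.2]
t 19.05 p [ 0.562  -0.3414  0.2045] q [ 8.370e-02  9.965e-01 -1.000e-04  6.000e-04] F [-0.1 -0.4 -0.8] g 0.134 qp [ 0.31  0.53  0.23  1.78 -0.16  0.85  2.02]
yaw 170.4 dyaw -0.1 turn units [-0.    0.02  0.02] shift(now axes) [ 0.03 -0.03  1.98] shift(after turn) [ 0.03 -0.03  1.98]
```

View pics/w16.png

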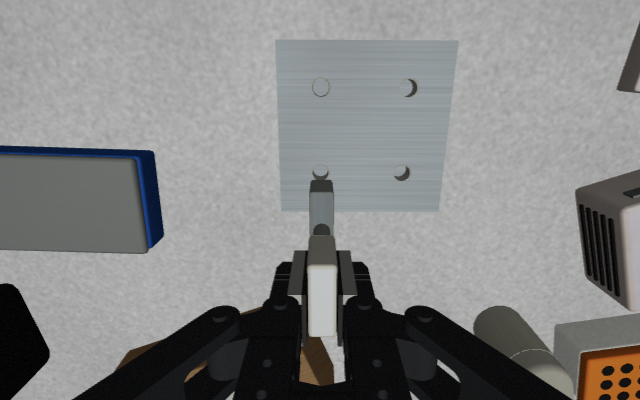

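apply_moves(deltas=[[[0,0,0,0.03,-0.04,0.4,1],[0,0,0,0,0,0.6,1],[0,0,0,0,0,0.6,1],[0,0,0,0,0,0.5,1],[0,0,0,0,0,0.4,1],[0,0,0,0,0,0.3,1],[0,0,0,0,0,0.2,1],[0,0,0,0,0,0,1]]])

```text
time: 19.85
eef_pos: [0.5601, -0.3436, 0.113]
orientation: [0.085, 0.996, -0.0, -0.0]
contact_force: [-0.2, 0.1, -0.6]
gripper_width: 0.132
```

Run:
```python
from h import *
go([0.561,-0.342,0.105],170.3); p=cap('wrist','w17'); stand(p);go([0.561,-0.342,0.105],170.3); cap('side','s17')
```

```text
t 19.85 p [ 0.5601 -0.3436  0.113 ] q [ 8.450e-02  9.964e-01 -0.000e+00 -3.000e-04] F [-0.2  0.1 -0.6] g 0.132 qp [ 0.34  0.64  0.2   1.85 -0.19  0.67  2.05]
yaw 170.3 dyaw -0.0 turn units [-0.   -0.01  0.  ] shift(now axes) [-0.02  0.06  0.27] shift(after turn) [-0.02  0.06  0.27]
stand ctr [ 530.6 -298.3] dims [152.7 153.3] ang -9.89 z 0.0487
 hole blob 457 px [324.  93.] mean [ 486.  -329.4] mid-extent [ 486.1 -329.5] size [14.4 14.1]
 hole blob 437 px [446.  93.] mean [ 498.8 -255.7] mid-extent [ 498.8 -255.6] size [14.3 13.6]
 hole blob 308 px [433. 207.] mean [ 572.3 -268.6] mid-extent [ 572.5 -268.6] size [13.8 13.8]
 eyelet 0 [ 486.7 -329.2]
 eyelet 1 [ 499.7 -254.4]
 eyelet 2 [ 561.5 -342.3]
 eyelet 3 [ 574.6 -267.4]
t 19.9 p [ 0.5604 -0.3438  0.1136] q [ 8.450e-02  9.964e-01 -2.000e-04  0.000e+00] F [ 0.2  0.3 -1.5] g 0.13 qp [ 0.34  0.64  0.2   1.85 -0.19  0.67  2.05]
yaw 170.3 dyaw -0.0 turn units [-0.01  0.    0.  ] shift(now axes) [-0.01  0.06  0.29] shift(after turn) [-0.01  0.06  0.29]
```

View pics/w17.png

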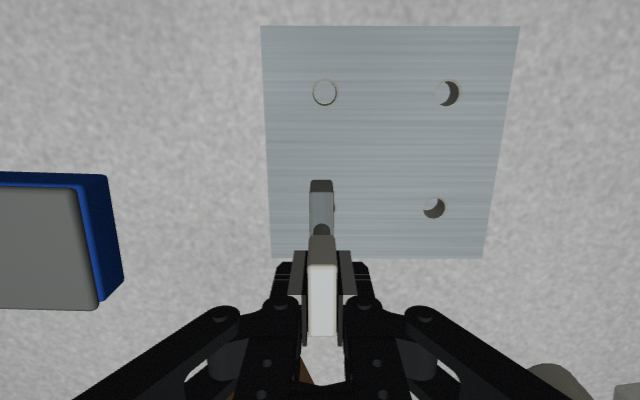

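apply_moves(deltas=[[[0,0,0,0,0.04,0.1,1],[0,0,0,0,0,0.12,1],[0,0,0,0,0,0.05,1],[0,0,0,0,0,0,0.6],[0,0,0,0,0,0,0.3],[0,0,0,0,0,0,0.2],[0,0,0,0,0,0,0.2]]])

```text
time: 20.65
eef_pos: [0.5607, -0.3426, 0.1058]
orientation: [0.085, 0.996, -0.0, 0.0]
contact_force: [-0.5, 0.6, -0.0]
gripper_width: 0.397
```

Run:
```python
from h import *
st(); p=cap('wrist','w18'); c=toolcloud(p)
for v in (190,206,218,280,310): print(v,np.round(c[v,[316,322,328]],3).tolist())
```

```text
t 20.65 p [ 0.5607 -0.3426  0.1058] q [ 8.450e-02  9.964e-01 -3.000e-04  2.000e-04] F [-0.5  0.6 -0. ] g 0.397 qp [ 0.34  0.65  0.2   1.86 -0.19  0.66  2.05]
190 [[0.023, -0.003, 0.03], [0.023, 0.0, 0.03], [0.023, 0.004, 0.031]]
206 [[0.014, -0.003, 0.029], [0.014, 0.0, 0.029], [0.014, 0.004, 0.029]]
218 [[0.007, -0.003, 0.028], [0.006, 0.0, 0.029], [0.006, 0.004, 0.03]]
280 [[0.008, -0.002, -0.041], [0.008, 0.0, -0.041], [0.009, 0.003, -0.042]]
310 [[-0.006, -0.002, -0.041], [-0.006, 0.0, -0.041], [-0.006, 0.003, -0.041]]
```

View pics/w18.png

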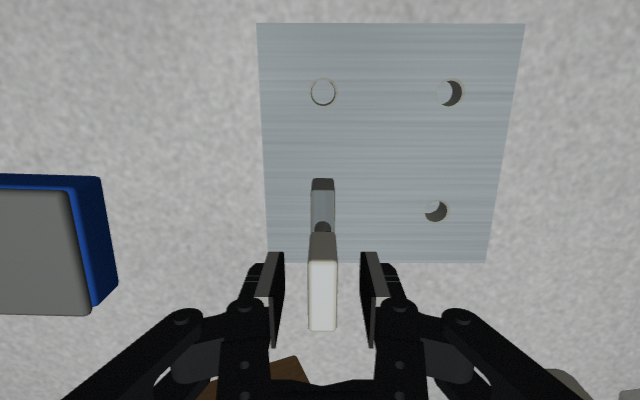

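apply_moves(deltas=[[[0,0,0,0,0,-0.3,0.2],[0,0,0,0,0,-0.6,0.2],[0,0,0,0,0,-0.9,0.2],[0,0,0,0,0,-1,0.1],[0,0,0,0,0.4,-1,0],[0,0,0,0,1,0,0],[0,0,0,0,1,0,0],[0,0,0,0,1,0,0],[0,0,0,0,1,0,0],[0,0,0,0,1,0,0]]])

```text
time: 21.7
eef_pos: [0.588, -0.1817, 0.2204]
orientation: [0.085, 0.996, -0.0, 0.0]
contact_force: [1.5, -0.3, 0.5]
gripper_width: 0.496
```

Run:
```python
from h import *
go([0.513,0.2265,0.215],182.5)
```

```text
t 21.7 p [ 0.588  -0.1817  0.2204] q [ 8.460e-02  9.964e-01 -2.000e-04  5.000e-04] F [ 1.5 -0.3  0.5] g 0.496 qp [ 0.04  0.46  0.24  1.86 -0.14  0.83  1.76]
yaw 170.3 dyaw 12.2 turn units [-0.01  0.01 -3.05] shift(now axes) [ 4.76 12.99  0.17] shift(after turn) [ 1.9  13.7   0.18]
```

apply_moves(deltas=[[[0,0,0,0.35,1,0,0],[0,0,0,0.37,1,0,0],[0,0,0,0.37,1,0,0],[0,0,0,0.37,1,0,0],[0,0,0,0.37,1,0,0],[0,0,0,0.37,1,0,0],[0,0,0,0.37,1,0,0],[0,0,0,0.37,1,0,0],[0,0,0,0.37,1,0,0],[0,0,0,0.37,1,0,0]]])

```text
time: 22.7
eef_pos: [0.5293, 0.1327, 0.2202]
orientation: [0.085, 0.996, -0.0, 0.001]
contact_force: [0.1, 0.3, -0.2]
gripper_width: 0.5
```

apply_moves(deltas=[[[0,0,-1,0.5,1,0,0],[0,0,-1,0.35,1,0,0],[0,0,-1,0.2,0.8,0,0],[0,0,-0.05,0,0,0,0],[0,0,0,0,0,0,0],[0,0,0,0,0,0,0]]])

```text
time: 23.3
eef_pos: [0.5074, 0.2174, 0.2195]
orientation: [-0.021, 1.0, -0.001, 0.0]
contact_force: [-0.2, 0.1, 0.2]
gripper_width: 0.501
```

Run:
```python
from h import *
go([0.513,0.2265,0.215],182.5)
p=cap('wrist','w19'); handles(p)
```

```text
t 23.3 p [0.5074 0.2174 0.2195] q [-2.090e-02  9.998e-01 -5.000e-04  2.000e-04] F [-0.2  0.1  0.2] g 0.501 qp [-0.62  0.38  0.15  2.   -0.08  0.77  1.19]
yaw -177.6 dyaw 0.1 turn units [-0.01  0.01 -0.03] shift(now axes) [-0.2   0.29  0.15] shift(after turn) [-0.2   0.29  0.15]
handle n 695 ctr [512.6 226.4] dims [33.9 12. ] ang 2.6 top 0.1327 px [333. 202.]
handle n 691 ctr [540.3 305.4] dims [12.4 34.2] ang -23.5 top 0.1325 px [431. 238.]
```

View pics/w19.png

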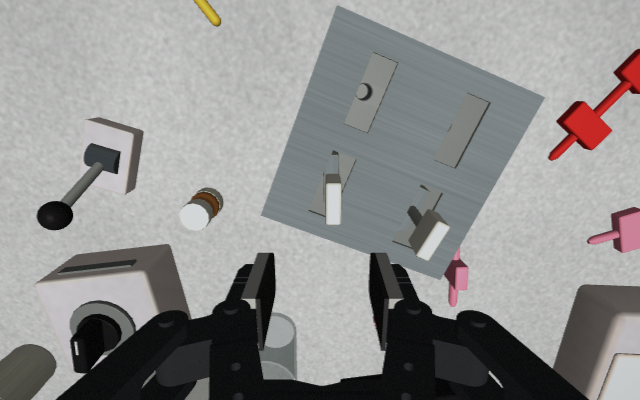

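apply_moves(deltas=[[[0,0,0,-0.19,0.29,0.5,0],[0,0,0,0,0,0.9,0],[0,0,0,0,0,0.9,0],[0,0,0,0,0,0.9,0],[0,0,0,0,0,0.7,0],[0,0,0,0,0,0.45,0],[0,0,0,0,0,0,0]]])

```text
time: 24.05
eef_pos: [0.5116, 0.2269, 0.0867]
orientation: [-0.022, 1.0, -0.001, -0.001]
contact_force: [0.2, -0.0, -1.2]
gripper_width: 0.495
```

Run:
```python
from h import *
go([0.5126,0.2264,0.088],182.6)
p=cap('wrist','w20');go([0.5126,0.2264,0.088],182.6)
```

```text
t 24.05 p [0.5116 0.2269 0.0867] q [-0.0216  0.9998 -0.0011 -0.0014] F [ 0.2 -0.  -1.2] g 0.495 qp [-0.59  0.58  0.1   2.09 -0.12  0.48  1.22]
yaw -177.5 dyaw 0.1 turn units [-0.03 -0.04 -0.03] shift(now axes) [-0.03 -0.02 -0.05] shift(after turn) [-0.03 -0.02 -0.04]
t 24.1 p [0.5122 0.2272 0.088 ] q [-2.160e-02  9.998e-01 -7.000e-04 -6.000e-04] F [0.7 0.9 0.8] g 0.5 qp [-0.59  0.58  0.1   2.09 -0.12  0.49  1.22]
yaw -177.5 dyaw 0.1 turn units [-0.02 -0.02 -0.03] shift(now axes) [-0.01 -0.03 -0.  ] shift(after turn) [-0.01 -0.03 -0.  ]
```

View pics/w20.png

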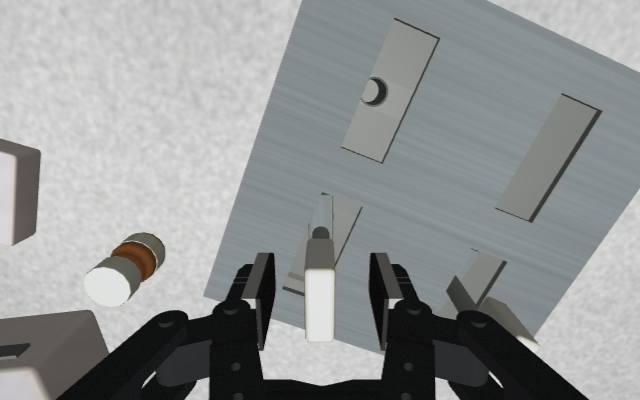

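apply_moves(deltas=[[[0,0,0,0,0,0,0.5],[0,0,0,0,0,0,1],[0,0,0,0,0,0,1],[0,0,0,0,0,0,1],[0,0,0,0,0,0,1],[0,0,0,0,0,-0.05,1]]])

```text
time: 24.7
eef_pos: [0.5125, 0.2277, 0.0908]
orientation: [-0.022, 1.0, -0.0, 0.0]
contact_force: [0.3, 0.4, -1.3]
gripper_width: 0.134
```

apply_moves(deltas=[[[0,0,0.7,0,0,0,1],[0,0,1,0,0,0,1],[0,0,1,0,0,0,1],[0,0,1,0,0,0,1],[0,0,1,0,0,0,1],[0,0,0.7,0,0,0,1],[0,0,0,0,0,0,1]]])

```text
time: 25.4
eef_pos: [0.5122, 0.2278, 0.0904]
orientation: [0.166, 0.986, -0.0, 0.0]
contact_force: [-0.4, -0.6, -1.0]
gripper_width: 0.13
```

Run:
```python
from h import *
go([0.5126,0.2264,0.088],161)
p=cap('wrist','w21');go([0.5126,0.2264,0.088],161)
```

```text
t 25.4 p [0.5122 0.2278 0.0904] q [ 1.660e-01  9.861e-01 -2.000e-04  1.000e-04] F [-0.4 -0.6 -1. ] g 0.13 qp [-0.66  0.58  0.21  2.09 -0.24  0.49  0.96]
yaw 160.9 dyaw 0.1 turn units [-0.01  0.   -0.03] shift(now axes) [-0.03 -0.04  0.08] shift(after turn) [-0.03 -0.04  0.08]
t 25.45 p [0.5122 0.2278 0.0904] q [ 1.651e-01  9.863e-01 -2.000e-04  1.000e-04] F [-0.3  0.4 -1. ] g 0.133 qp [-0.66  0.58  0.21  2.09 -0.24  0.49  0.97]
yaw 161.0 dyaw 0.0 turn units [-0.01  0.   -0.  ] shift(now axes) [-0.03 -0.04  0.08] shift(after turn) [-0.03 -0.04  0.08]
```

View pics/w21.png

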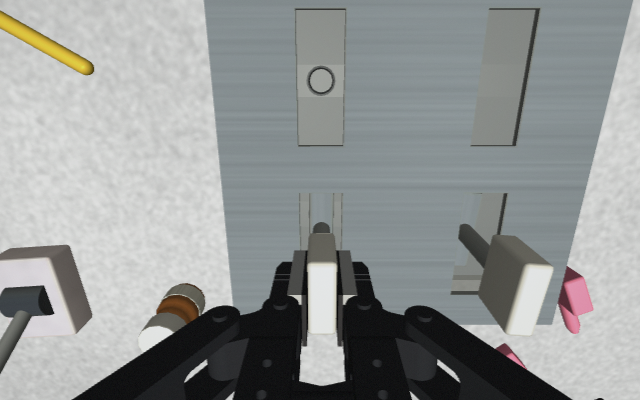

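Again aligned: the blade is at columns 310–333 within the slot's 300–343. I'll lift it.

apply_moves(deltas=[[[0,0,0,0,-0.03,-0.2,1],[0,0,0,0,0,-0.4,1],[0,0,0,0,0,-0.4,1],[0,0,0,0,0,-0.4,1],[0,0,0,0,0,-0.5,1],[0,0,0,0,0,-0.7,1],[0,0,0,0,0,-0.8,1],[0,0,0,0,0,-0.9,1],[0,0,0,0,0,-0.9,1],[0,0,0,0,0,-0.4,1]]])

```text
time: 26.45
eef_pos: [0.5129, 0.2269, 0.2616]
orientation: [0.166, 0.986, 0.001, 0.002]
contact_force: [0.2, -1.0, -0.2]
gripper_width: 0.137
```

Run:
```python
from h import *
p=cap('top','t22'); stand(p)
go([0.573,-0.18,0.255],170.3)
```

```text
stand ctr [ 532.4 -300.6] dims [154.  153.2] ang -9.56 z 0.05
 hole blob 118 px [461. 200.] mean [ 563.8 -351. ] mid-extent [ 564.7 -351.6] size [46.  30.5]
 eyelet 0 [ 488.6 -331.8]
 eyelet 1 [ 501.3 -256.8]
 eyelet 2 [ 563.6 -344.4]
 eyelet 3 [ 576.2 -269.5]
t 26.5 p [0.5132 0.2272 0.2622] q [0.1659 0.9861 0.0016 0.002 ] F [ 1.7 -0.4  0.7] g 0.135 qp [-0.75  0.35  0.31  1.94 -0.14  0.87  0.87]
yaw 160.9 dyaw 9.4 turn units [ 0.05  0.05 -2.35] shift(now axes) [ -6.32 -12.17   0.22] shift(after turn) [ -4.25 -13.04   0.24]
```

apply_moves(deltas=[[[0,0,-1,0,-0.3,0,1],[0,0,-1,-0.2,-0.7,0,1],[0,0,-0.35,-0.3,-1,0,1],[0,0,0,-0.33,-1,0,1],[0,0,0,-0.33,-1,0,1],[0,0,0,-0.33,-1,0,1],[0,0,0,-0.33,-1,0,1],[0,0,0,-0.33,-1,0,1],[0,0,0,-0.33,-1,0,1],[0,0,0,-0.33,-1,0,1]]])

```text
time: 27.5
eef_pos: [0.545, -0.0546, 0.2577]
orientation: [0.084, 0.996, -0.0, -0.0]
contact_force: [0.9, 0.3, -1.1]
gripper_width: 0.133
```

apply_moves(deltas=[[[0,0,0,-0.33,-1,0,1],[0,0,0,-0.33,-1,0,1],[0,0,0,-0.33,-1,0,1],[0,0,0,-0.33,-1,0,1],[0,0,0,-0.2,-0.6,0,1],[0,0,0,0,0,0,1]]])

```text
time: 28.1
eef_pos: [0.5664, -0.2004, 0.2577]
orientation: [0.087, 0.996, -0.001, -0.0]
contact_force: [0.4, 0.2, -1.2]
gripper_width: 0.132
```

Run:
```python
from h import *
st();p=cap('wrist','w23'); stand(p); go([0.5738,-0.2675,0.2],170.3)
```

```text
t 28.1 p [ 0.5664 -0.2004  0.2577] q [ 8.660e-02  9.962e-01 -9.000e-04 -4.000e-04] F [ 0.4  0.2 -1.2] g 0.132 qp [-0.    0.41  0.35  1.86 -0.17  0.9   1.83]
stand ctr [ 530.  -298.8] dims [152.7 151.9] ang -9.87 z 0.0488
 hole blob 157 px [186. 106.] mean [ 486.1 -328. ] mid-extent [ 486.  -328.2] size [14.3 13.4]
 hole blob 164 px [259. 106.] mean [ 499. -254.] mid-extent [ 498.9 -254. ] size [14.2 14.1]
 hole blob 128 px [263. 177.] mean [ 573.  -266.9] mid-extent [ 573.2 -266.9] size [13.2 13.6]
 eyelet 0 [ 486.  -329.8]
 eyelet 1 [ 499.1 -254.9]
 eyelet 2 [ 560.9 -342.8]
 eyelet 3 [ 573.9 -267.9]
t 28.15 p [ 0.5664 -0.1983  0.2576] q [ 8.570e-02  9.963e-01 -3.000e-04 -6.000e-04] F [ 0.1  1.2 -1.1] g 0.131 qp [-0.    0.41  0.35  1.86 -0.18  0.9   1.83]
yaw 170.2 dyaw 0.1 turn units [-0.01 -0.02 -0.03] shift(now axes) [-0.64 -2.23  1.92] shift(after turn) [-0.63 -2.23  1.92]
```

View pics/w23.png

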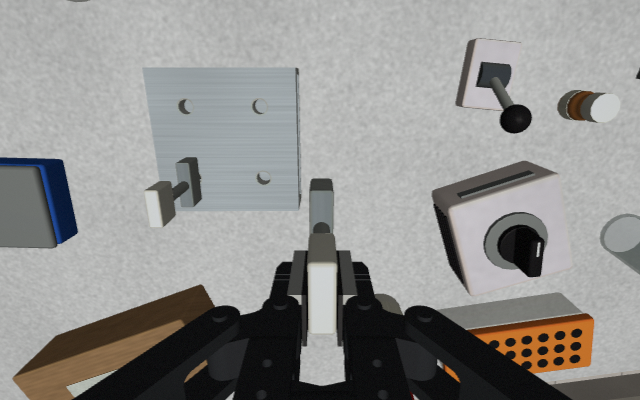

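apply_moves(deltas=[[[0,0,0,-0.2,-0.6,0,1],[0,0,0,-0.2,-0.9,0.2,1],[0,0,0,-0.2,-0.7,0.5,1],[0,0,0,-0.04,0,0.6,1],[0,0,0,0,0,0.5,1],[0,0,0,0,0,0.1,1],[0,0,0,0,0,0,1],[0,0,0,0,0,0,1]]])

```text
time: 28.95
eef_pos: [0.5754, -0.2648, 0.2022]
orientation: [0.084, 0.996, -0.0, 0.0]
contact_force: [0.1, 0.5, -0.2]
gripper_width: 0.129
```

Run:
```python
from h import *
p=cap('wrist','w24'); stand(p); go([0.5735,-0.2675,0.107],170.3)
```

```text
stand ctr [ 530.3 -298.8] dims [152.7 152.4] ang -9.83 z 0.0488
 hole blob 234 px [230.  87.] mean [ 486.2 -328.7] mid-extent [ 486.3 -328.7] size [14.3 13.6]
 hole blob 240 px [319.  87.] mean [ 499.  -254.5] mid-extent [ 499.  -254.4] size [14.2 14.1]
 hole blob 868 px [320. 189.] mean [ 589.  -268.6] mid-extent [ 587.4 -269.6] size [42.5 25.2]
 eyelet 0 [ 486.4 -329.8]
 eyelet 1 [ 499.4 -254.9]
 eyelet 2 [ 561.3 -342.8]
 eyelet 3 [ 574.3 -267.9]
t 29.0 p [ 0.5754 -0.2651  0.2024] q [ 8.420e-02  9.965e-01 -3.000e-04  7.000e-04] F [ 0.1  0.2 -1.2] g 0.135 qp [ 0.12  0.51  0.33  1.84 -0.22  0.82  1.96]
yaw 170.3 dyaw -0.0 turn units [-0.01  0.02  0.01] shift(now axes) [ 0.05 -0.09  3.18] shift(after turn) [ 0.05 -0.09  3.18]
```

apply_moves(deltas=[[[0,0,0,0.04,-0.09,0.4,1],[0,0,0,0,0,0.6,1],[0,0,0,0,0,0.6,1],[0,0,0,0,0,0.5,1],[0,0,0,0,0,0.4,1],[0,0,0,0,0,0.3,1],[0,0,0,0,0,0.15,1],[0,0,0,0,0,0,1]]])

```text
time: 29.8
eef_pos: [0.5732, -0.2679, 0.1126]
orientation: [0.085, 0.996, -0.0, -0.0]
contact_force: [-0.2, 1.1, -0.7]
gripper_width: 0.132
```

Run:
```python
from h import *
p=cap('wrist','w25'); stand(p); go([0.5737,-0.2675,0.106],170.3)
```

```text
stand ctr [ 530.4 -298.7] dims [152.9 152.9] ang -9.75 z 0.0488
 hole blob 432 px [201.  93.] mean [ 486.3 -328. ] mid-extent [ 486.3 -328.1] size [14.  13.8]
 hole blob 465 px [323.  93.] mean [ 499.  -254.5] mid-extent [ 499.1 -254.5] size [14.4 14.3]
 eyelet 0 [ 486.5 -329.7]
 eyelet 1 [ 499.4 -254.8]
 eyelet 2 [ 561.4 -342.6]
 eyelet 3 [ 574.3 -267.7]
t 29.85 p [ 0.5734 -0.2681  0.1131] q [ 8.460e-02  9.964e-01 -3.000e-04  2.000e-04] F [-0.6 -0.1 -1.9] g 0.135 qp [ 0.17  0.62  0.28  1.91 -0.27  0.64  2.01]
yaw 170.3 dyaw 0.0 turn units [-0.01  0.01 -0.  ] shift(now axes) [-0.01  0.02  0.24] shift(after turn) [-0.01  0.02  0.24]
```

View pics/w25.png

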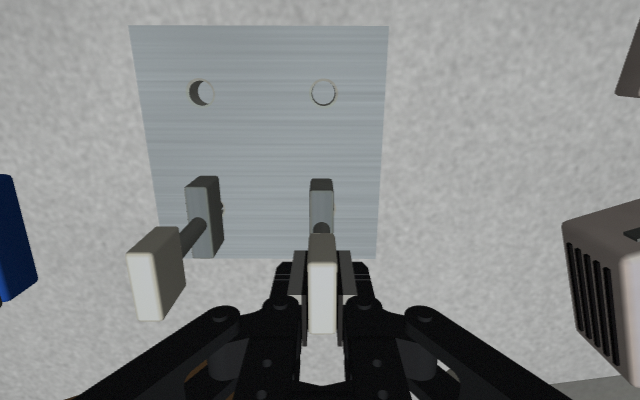

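apply_moves(deltas=[[[0,0,0,-0.01,0.02,0.1,1],[0,0,0,0,0,0.12,1],[0,0,0,0,0,0.03,1],[0,0,0,0,0,0,0.6],[0,0,0,0,0,0,0.3],[0,0,0,0,0,0,0.2],[0,0,0,0,0,0,0.2]]])

```text
time: 30.55
eef_pos: [0.5738, -0.2674, 0.1057]
orientation: [0.085, 0.996, -0.0, 0.0]
contact_force: [-0.1, 0.5, 0.9]
gripper_width: 0.4
```

Run:
```python
from h import *
st(); p=cap('wrist','w26'); c=toolcloud(p)
for v in (190,206,218,280,310): print(v,np.round(c[v,[316,322,328]],3).tolist())
```

```text
t 30.55 p [ 0.5738 -0.2674  0.1057] q [ 8.450e-02  9.964e-01 -3.000e-04  2.000e-04] F [-0.1  0.5  0.9] g 0.4 qp [ 0.17  0.63  0.27  1.92 -0.27  0.63  2.01]
190 [[0.023, -0.003, 0.03], [0.023, 0.0, 0.03], [0.023, 0.004, 0.031]]
206 [[0.014, -0.003, 0.029], [0.014, 0.0, 0.029], [0.014, 0.004, 0.029]]
218 [[0.007, -0.003, 0.029], [0.006, 0.0, 0.029], [0.006, 0.004, 0.029]]
280 [[0.009, -0.002, -0.042], [0.008, 0.0, -0.04], [0.009, 0.003, -0.042]]
310 [[-0.005, -0.002, -0.041], [-0.006, 0.0, -0.041], [-0.005, 0.003, -0.042]]
```

apply_moves(deltas=[[[0,0,0,0,0,-0.3,0.2],[0,0,0,0,0,-0.6,0.2],[0,0,0,0,0,-0.9,0.2],[0,0,0,0,0,-1,0.1],[0,0,0,0,0.4,-1,0],[0,0,0,0.1,1,0,0],[0,0,0,0.2,1,0,0],[0,0,0,0.2,1,0,0],[0,0,0,0.2,1,0,0],[0,0,0,0.2,1,0,0]]])

```text
time: 31.6
eef_pos: [0.5743, -0.102, 0.2203]
orientation: [0.085, 0.996, -0.0, 0.0]
contact_force: [0.0, 0.4, -0.5]
gripper_width: 0.498
```

Run:
```python
from h import *
go([0.536,0.30,0.215],156.5)
```

```text
t 31.6 p [ 0.5743 -0.102   0.2203] q [ 8.460e-02  9.964e-01 -2.000e-04  5.000e-04] F [ 0.   0.4 -0.5] g 0.498 qp [-0.16  0.43  0.34  1.94 -0.2   0.8   1.69]
yaw 170.3 dyaw -13.8 turn units [-0.    0.01  3.45] shift(now axes) [ 3.52 12.99  0.17] shift(after turn) [ 6.51 11.78  0.18]
```

View pics/w26.png

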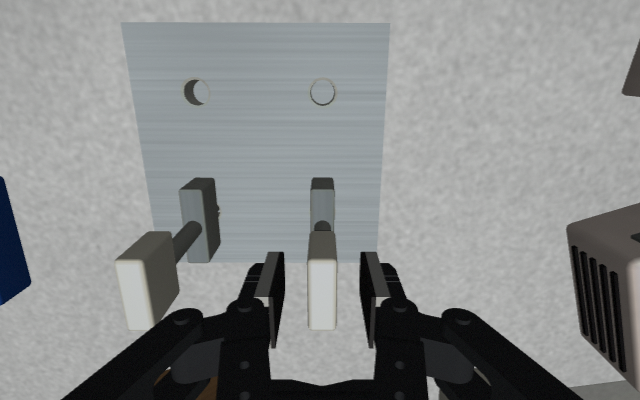

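apply_moves(deltas=[[[0,0,0,0.27,1,0,0],[0,0,0,0.27,1,0,0],[0,0,0,0.27,1,0,0],[0,0,0,0.27,1,0,0],[0,0,0,0.27,1,0,0],[0,0,0,0.27,1,0,0],[0,0,0,0.27,1,0,0],[0,0,0,0.27,1,0,0],[0,0,0,0.27,1,0,0],[0,0,0,0.27,1,0,0]]])

```text
time: 32.6
eef_pos: [0.5449, 0.2075, 0.2202]
orientation: [0.085, 0.996, 0.0, 0.0]
contact_force: [0.4, -1.0, -0.0]
gripper_width: 0.5
```

apply_moves(deltas=[[[0,0,0,0.27,1,0,0],[0,0,0,0.27,1,0,0],[0,0,1,0.2,0.7,0,0],[0,0,1,0,0,0,0],[0,0,1,0,0,0,0],[0,0,0.45,0,0,0,0],[0,0,0,0,0,0,0]]])

```text
time: 33.3
eef_pos: [0.5368, 0.2898, 0.2197]
orientation: [0.204, 0.979, -0.0, 0.0]
contact_force: [-0.5, 1.0, -0.1]
gripper_width: 0.5
```

Run:
```python
from h import *
st()
p=cap('wrist','w27'); handles(p);go([0.54,0.3055,0.088],156.5)
```

```text
t 33.3 p [0.5368 0.2898 0.2197] q [ 2.035e-01  9.791e-01 -1.000e-04  3.000e-04] F [-0.5  1.  -0.1] g 0.5 qp [-0.86  0.47  0.39  1.88 -0.24  0.83  0.82]
handle n 703 ctr [540.3 306.1] dims [11.9 33.8] ang -23.1 top 0.1327 px [343. 191.]
t 33.35 p [0.5368 0.2898 0.2196] q [ 2.030e-01  9.792e-01 -1.000e-04  2.000e-04] F [-0.   0.2 -0.2] g 0.504 qp [-0.86  0.47  0.39  1.88 -0.23  0.83  0.82]
yaw 156.6 dyaw -0.1 turn units [-0.    0.01  0.02] shift(now axes) [0.11 0.52 4.39] shift(after turn) [0.11 0.52 4.39]
```

View pics/w27.png

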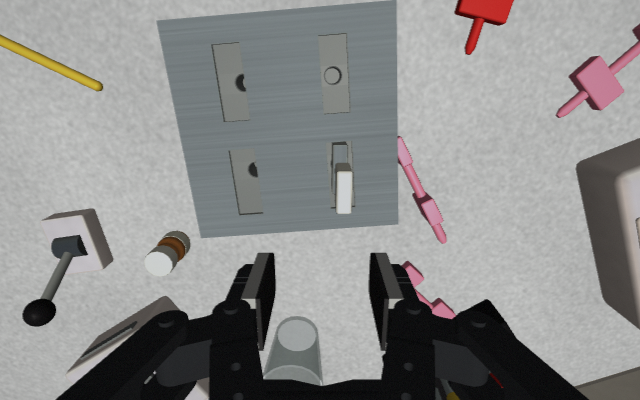

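apply_moves(deltas=[[[0,0,0,0.11,0.53,0.5,0],[0,0,0,0,0,0.9,0],[0,0,0,0,0,0.9,0],[0,0,0,0,0,0.9,0],[0,0,0,0,0,0.7,0],[0,0,0,0,0,0.47,0],[0,0,0,0,0,0,0]]])

```text
time: 34.05
eef_pos: [0.5391, 0.3057, 0.0857]
orientation: [0.203, 0.979, -0.001, -0.001]
contact_force: [0.0, -0.3, 0.9]
gripper_width: 0.501
```

Run:
```python
from h import *
p=cap('wrist','w28');go([0.5402,0.3060,0.088],156.6)
```

```text
t 34.1 p [0.5398 0.3058 0.0872] q [ 2.034e-01  9.791e-01 -7.000e-04 -5.000e-04] F [-0.5 -0.5  0.4] g 0.501 qp [-0.8   0.65  0.3   1.96 -0.33  0.58  0.88]
yaw 156.5 dyaw 0.1 turn units [-0.02 -0.01 -0.02] shift(now axes) [-0.01  0.01 -0.03] shift(after turn) [-0.01  0.01 -0.03]
```

View pics/w28.png

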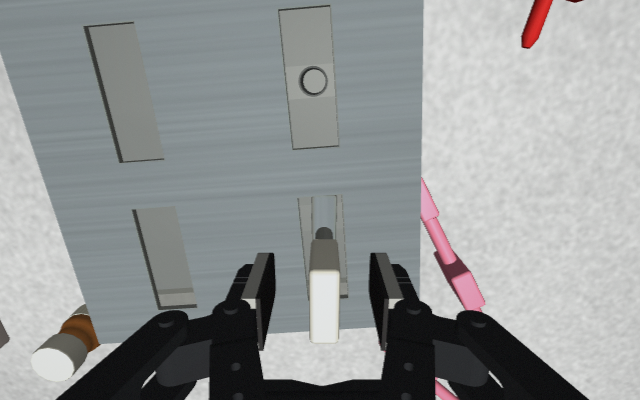

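Centred on the handle again. I'll close, then turn 4.4° back to line up with the slot.

apply_moves(deltas=[[[0,0,0,0,0,0,0.5],[0,0,0,0,0,0,1],[0,0,0,0,0,0,1],[0,0,0,0,0,0,1],[0,0,0,0,0,0,1],[0,0,0,0,0,-0.05,1],[0,0,-0.6,0,0,0,1],[0,0,-0.5,0,0,0,1],[0,0,0,0,0,0,1]]])

```text
time: 35.0
eef_pos: [0.54, 0.3056, 0.0896]
orientation: [0.165, 0.986, -0.0, -0.0]
contact_force: [0.1, -0.1, -1.5]
gripper_width: 0.136
```

Run:
```python
from h import *
p=cap('wrist','w29');go([0.5405,0.3057,0.09],161)
```

```text
t 35.05 p [0.54   0.3055 0.0896] q [ 1.657e-01  9.862e-01 -3.000e-04 -0.000e+00] F [-0.   0.4 -1.6] g 0.131 qp [-0.79  0.64  0.28  1.96 -0.3   0.58  0.93]
yaw 160.9 dyaw 0.1 turn units [-0.01 -0.   -0.02] shift(now axes) [-0.01  0.01 -0.01] shift(after turn) [-0.01  0.01 -0.01]
```

View pics/w29.png

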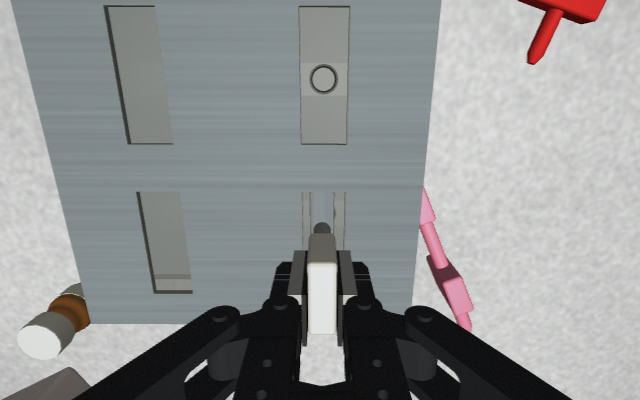

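apply_moves(deltas=[[[0,0,0,0,0.03,-0.2,1],[0,0,0,0,0,-0.4,1],[0,0,0,0,0,-0.4,1],[0,0,0,0,0,-0.4,1],[0,0,0,0,0,-0.5,1],[0,0,0,0,0,-0.7,1],[0,0,0,0,0,-0.8,1],[0,0,0,0,0,-0.9,1],[0,0,0,0,0,-0.9,1],[0,0,0,0,0,-0.4,1]]])

```text
time: 36.05
eef_pos: [0.5413, 0.3068, 0.2612]
orientation: [0.166, 0.986, 0.001, 0.002]
contact_force: [0.9, 0.1, -1.1]
gripper_width: 0.136
```

Run:
```python
from h import *
p=cap('top','t30'); stand(p)
go([0.50,-0.18,0.262],170.3)
```

```text
stand ctr [ 532.  -301.1] dims [153.9 152.6] ang -10.0 z 0.0502
 hole blob 161 px [437. 195.] mean [ 578.7 -281.5] mid-extent [ 576.9 -282.8] size [46.2 44.2]
 hole blob 118 px [461. 200.] mean [ 563.4 -350.9] mid-extent [ 564.7 -351.2] size [46.  31.3]
 eyelet 0 [ 488.  -331.9]
 eyelet 1 [ 501.2 -257.1]
 eyelet 2 [ 562.8 -345.1]
 eyelet 3 [ 576.  -270.3]
t 36.1 p [0.5416 0.3071 0.2618] q [0.166  0.9861 0.0017 0.0019] F [-0.   0.6  1.5] g 0.133 qp [-0.87  0.44  0.38  1.81 -0.2   0.93  0.84]
yaw 160.9 dyaw 9.4 turn units [ 0.05  0.05 -2.35] shift(now axes) [ -4.   -15.8   -0.06] shift(after turn) [-1.370e+00 -1.624e+01 -1.000e-02]
```

View pics/t30.png

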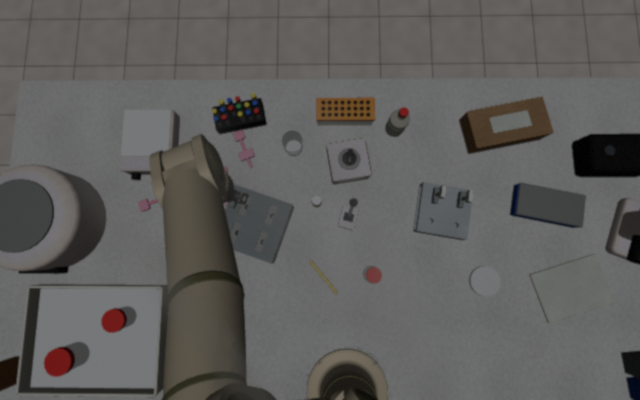

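apply_moves(deltas=[[[0,0,-1,0,-0.3,0,1],[0,0,-1,0,-0.7,0,1],[0,0,-0.35,-0.1,-1,0,1],[0,0,0,-0.1,-1,0,1],[0,0,0,-0.1,-1,0,1],[0,0,0,-0.1,-1,0,1],[0,0,0,-0.1,-1,0,1],[0,0,0,-0.1,-1,0,1],[0,0,0,-0.1,-1,0,1],[0,0,0,-0.1,-1,0,1]]])

```text
time: 37.1
eef_pos: [0.5137, 0.0361, 0.2572]
orientation: [0.084, 0.996, -0.0, -0.0]
contact_force: [0.7, 0.4, -1.1]
gripper_width: 0.133
```

apply_moves(deltas=[[[0,0,0,-0.1,-1,0,1],[0,0,0,-0.1,-1,0,1],[0,0,0,-0.1,-1,0,1],[0,0,0,-0.1,-1,0,1],[0,0,0,-0.1,-1,0,1],[0,0,0,-0.1,-1,0,1],[0,0,0,0,-0.6,0,1],[0,0,0,0,0,0,1]]])

```text
time: 37.9
eef_pos: [0.4977, -0.1636, 0.2574]
orientation: [0.087, 0.996, -0.001, -0.0]
contact_force: [-0.4, -0.1, -1.2]
gripper_width: 0.136
```

Run:
```python
from h import *
st();p=cap('wrist','w31'); stand(p); go([0.499,-0.2548,0.2],170.3)
```

```text
t 37.9 p [ 0.4977 -0.1636  0.2574] q [ 8.670e-02  9.962e-01 -7.000e-04 -4.000e-04] F [-0.4 -0.1 -1.2] g 0.136 qp [-0.12  0.32  0.44  2.02 -0.18  0.84  1.81]
stand ctr [ 529.8 -299. ] dims [153.1 152.1] ang -9.91 z 0.0488
 hole blob 123 px [171. 176.] mean [ 485.4 -327.7] mid-extent [ 485.4 -327.6] size [13.7 12.8]
 hole blob 127 px [241. 176.] mean [ 498.2 -253.4] mid-extent [ 498.3 -253.4] size [13.7 13.1]
 hole blob 766 px [174. 243.] mean [ 563.  -349.7] mid-extent [ 564.5 -351.6] size [51.7 34.5]
 hole blob 833 px [240. 247.] mean [ 581.  -275.7] mid-extent [ 578.3 -282. ] size [53.5 46.4]
 eyelet 0 [ 485.8 -329.9]
 eyelet 1 [ 498.9 -255. ]
 eyelet 2 [ 560.6 -343. ]
 eyelet 3 [ 573.7 -268.1]
t 37.95 p [ 0.4981 -0.1618  0.2573] q [ 8.580e-02  9.963e-01 -3.000e-04 -4.000e-04] F [ 0.2  1.  -1.3] g 0.134 qp [-0.12  0.32  0.44  2.02 -0.18  0.84  1.81]
yaw 170.2 dyaw 0.1 turn units [-0.01 -0.01 -0.04] shift(now axes) [-0.56 -3.05  1.91] shift(after turn) [-0.55 -3.05  1.91]
```

View pics/w31.png

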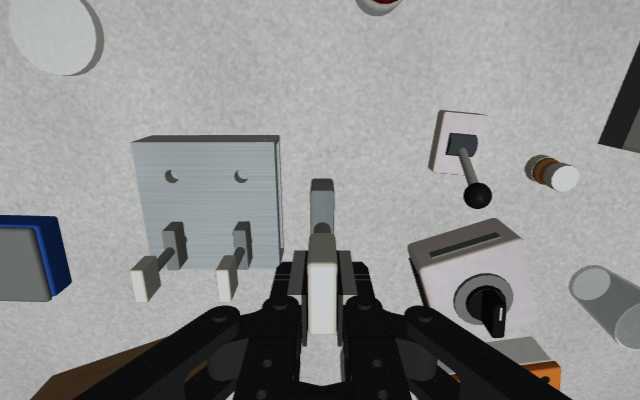

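apply_moves(deltas=[[[0,0,0,-0.1,-0.6,0,1],[0,0,0,-0.2,-0.9,0,1],[0,0,0,-0.2,-0.9,0.3,1],[0,0,0,-0.05,-0.63,0.5,1],[0,0,0,0,0,0.6,1],[0,0,0,0,0,0.5,1],[0,0,0,0,0,0,1],[0,0,0,0,0,0,1]]])

```text
time: 38.75
eef_pos: [0.5001, -0.2523, 0.2008]
orientation: [0.084, 0.996, 0.0, -0.0]
contact_force: [-0.4, 0.0, -0.9]
gripper_width: 0.133
```

Run:
```python
from h import *
p=cap('wrist','w32'); stand(p); go([0.499,-0.2548,0.107],170.3)
```

```text
stand ctr [ 529.9 -298.6] dims [152.5 152.4] ang -9.72 z 0.0488
 hole blob 185 px [237. 173.] mean [ 485.3 -328.4] mid-extent [ 485.3 -328.3] size [13.8 13.8]
 eyelet 0 [ 486.1 -329.7]
 eyelet 1 [ 498.9 -254.8]
 eyelet 2 [ 561.  -342.5]
 eyelet 3 [ 573.8 -267.6]
t 38.8 p [ 0.5003 -0.2526  0.2013] q [ 8.390e-02  9.965e-01 -1.000e-04  2.000e-04] F [-0.4 -0.1 -0.1] g 0.134 qp [ 0.08  0.44  0.41  2.01 -0.25  0.74  2.04]
yaw 170.4 dyaw -0.1 turn units [-0.    0.01  0.02] shift(now axes) [ 0.03 -0.08  3.14] shift(after turn) [ 0.03 -0.08  3.14]
```

View pics/w32.png

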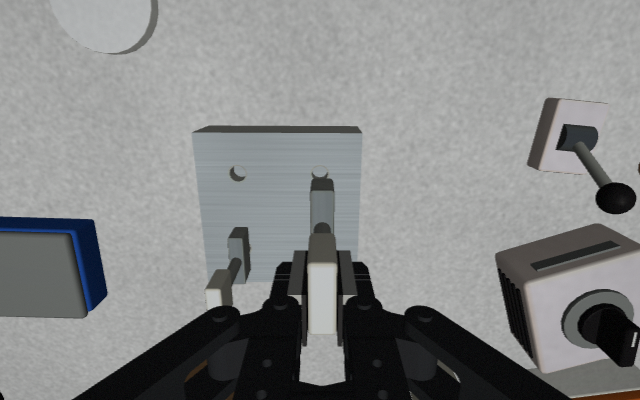

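apply_moves(deltas=[[[0,0,0,0.04,-0.07,0.4,1],[0,0,0,0,0,0.6,1],[0,0,0,0,0,0.6,1],[0,0,0,0,0,0.5,1],[0,0,0,0,0,0.4,1],[0,0,0,0,0,0.3,1],[0,0,0,0,0,0.15,1],[0,0,0,0,0,0,1]]])

```text
time: 39.6
eef_pos: [0.4982, -0.2552, 0.1121]
orientation: [0.085, 0.996, -0.0, -0.0]
contact_force: [0.1, 0.1, -0.4]
gripper_width: 0.13
```

Run:
```python
from h import *
p=cap('wrist','w33'); stand(p); go([0.4988,-0.2545,0.106],170.3)
```

```text
stand ctr [ 522.8 -297.5] dims [153.1 137.9] ang -9.81 z 0.0488
 hole blob 312 px [213. 207.] mean [ 485.  -327.9] mid-extent [ 484.9 -328. ] size [14.1 13.7]
 eyelet 0 [ 478.9 -328.4]
 eyelet 1 [ 491.8 -253.6]
 eyelet 2 [ 553.8 -341.4]
 eyelet 3 [ 566.7 -266.5]
t 39.65 p [ 0.4984 -0.2554  0.1125] q [ 8.460e-02  9.964e-01 -3.000e-04  2.000e-04] F [-0.1  0.6 -1. ] g 0.133 qp [ 0.15  0.56  0.33  2.08 -0.33  0.55  2.12]
yaw 170.3 dyaw 0.0 turn units [-0.01  0.01 -0.  ] shift(now axes) [-0.01  0.03  0.22] shift(after turn) [-0.01  0.03  0.22]
```

View pics/w33.png

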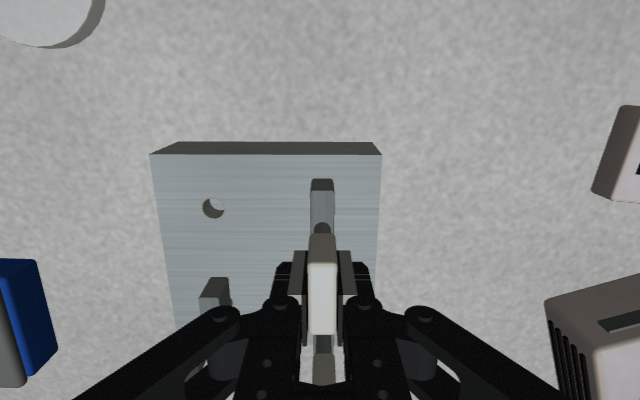

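apply_moves(deltas=[[[0,0,0,0,0.02,0.1,1],[0,0,0,0,0,0.1,1],[0,0,0,0,0,0.03,1],[0,0,0,0,0,0,0.6],[0,0,0,0,0,0,0.3],[0,0,0,0,0,0,0.2],[0,0,0,0,0,0,0.2]]])

```text
time: 40.35
eef_pos: [0.4985, -0.2547, 0.1057]
orientation: [0.085, 0.996, -0.0, 0.0]
contact_force: [0.1, -0.5, 0.1]
gripper_width: 0.395
```

Run:
```python
from h import *
st(); p=cap('wrist','w34'); c=toolcloud(p)
for v in (190,206,218,280,310): print(v,np.round(c[v,[316,322,328]],3).tolist())
```

```text
t 40.35 p [ 0.4985 -0.2547  0.1057] q [ 8.450e-02  9.964e-01 -3.000e-04  2.000e-04] F [ 0.1 -0.5  0.1] g 0.395 qp [ 0.15  0.57  0.32  2.09 -0.34  0.54  2.12]
190 [[0.024, -0.003, 0.029], [0.024, 0.0, 0.029], [0.024, 0.004, 0.029]]
206 [[0.014, -0.003, 0.029], [0.014, 0.0, 0.027], [0.014, 0.004, 0.029]]
218 [[0.006, -0.003, 0.029], [0.007, 0.0, 0.028], [0.007, 0.004, 0.028]]
280 [[0.008, -0.002, -0.041], [0.008, 0.0, -0.041], [0.008, 0.003, -0.04]]
310 [[-0.006, -0.002, -0.04], [-0.006, 0.0, -0.041], [-0.006, 0.003, -0.041]]
```

apply_moves(deltas=[[[0,0,0,0,0,-0.3,0.2],[0,0,0,0,0,-0.6,0.2],[0,0,0,0,0,-0.9,0.2],[0,0,0,0,0,-1,0.1],[0,0,0,0,0.4,-1,0],[0,0,0,0,1,-0.3,0],[0,0,0,0,1,0,0],[0,0,0,0,0,0,0]]])

```text
time: 41.2
eef_pos: [0.5116, -0.1795, 0.2294]
orientation: [0.082, 0.997, 0.001, 0.001]
contact_force: [0.1, 0.1, -0.1]
gripper_width: 0.505
```

Run:
```python
from h import *
st(); p=cap('wrist','w35'); p=cap('side','s35')
go([0.60,-0.02,0.25],0)
go([0.60,-0.02,0.25],170)
```

```text
t 41.2 p [ 0.5116 -0.1795  0.2294] q [8.200e-02 9.966e-01 8.000e-04 6.000e-04] F [ 0.1  0.1 -0.1] g 0.505 qp [-0.08  0.38  0.43  2.02 -0.22  0.79  1.89]
t 41.3 p [ 0.5107 -0.1831  0.2291] q [ 8.370e-02  9.965e-01 -2.000e-04  4.000e-04] F [-0.4 -0.4  0. ] g 0.502 qp [-0.08  0.38  0.43  2.02 -0.22  0.79  1.89]
yaw 170.4 dyaw -170.4 turn units [2.00e-02 1.00e-02 4.26e+01] shift(now axes) [-2.03  5.86 -0.7 ] shift(after turn) [ 2.98 -5.44 -0.7 ]
t 41.3 p [ 0.5107 -0.1831  0.2291] q [ 8.370e-02  9.965e-01 -2.000e-04  4.000e-04] F [-0.4 -0.4  0. ] g 0.502 qp [-0.08  0.38  0.43  2.02 -0.22  0.79  1.89]
yaw 170.4 dyaw -0.4 turn units [-0.01  0.01  0.1 ] shift(now axes) [-2.03  5.86 -0.7 ] shift(after turn) [-1.99  5.87 -0.7 ]
```

View pics/w35.png

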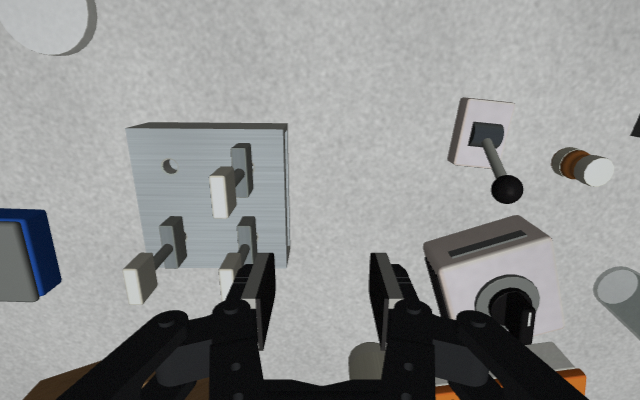

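View pics/s35.png

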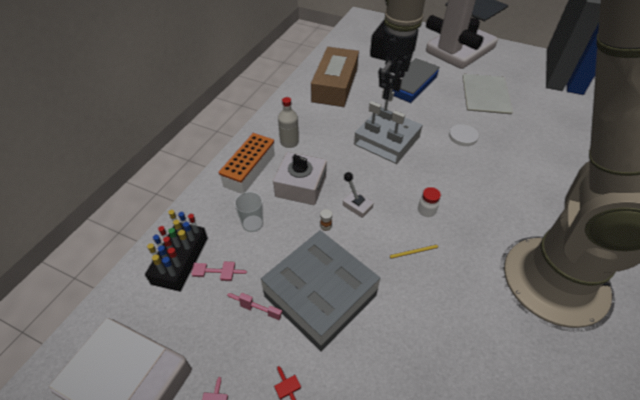

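Run:
```python
from h import *
go([0.67,-0.012,0.22],174)
p=cap('top'); C=cloud(p)
r=nets.find_in(p,'timer_grip');print(r[:1])
for u,v in ((400,120),(403,112),(397,125)): print('bottle',C[v,u])
```

```text
t 41.3 p [ 0.5107 -0.1831  0.2291] q [ 8.370e-02  9.965e-01 -2.000e-04  4.000e-04] F [-0.4 -0.4  0. ] g 0.502 qp [-0.08  0.38  0.43  2.02 -0.22  0.79  1.89]
yaw 170.4 dyaw 3.6 turn units [-0.01  0.01 -0.9 ] shift(now axes) [-4.28  6.51  0.3 ] shift(after turn) [-4.69  6.23  0.3 ]
[{'at': [349.9, 155.4], 'score': 0.53}]
bottle [ 0.79001089 -0.15850687  0.12826899]
bottle [ 0.80209025 -0.16046989  0.16298198]
bottle [ 0.78166044 -0.15357791  0.10698596]
```

apply_moves(deltas=[[[0,0,0,-0.3,0.8,0,0],[0,0,0,-0.6,1,0,0],[0,0,0,-0.7,1,0,0],[0,0,0,-0.7,1,0,0],[0,0,0,-0.7,1,0,0],[0,0,0,-0.7,1,0,0],[0,0,-0.9,-0.58,0.7,0.3,0],[0,0,0,0,0,0,0],[0,0,0,0,0,0,0]]])

```text
time: 42.3
eef_pos: [0.6696, -0.0143, 0.2187]
orientation: [0.054, 0.999, -0.001, -0.001]
contact_force: [0.7, -0.4, -0.3]
gripper_width: 0.499
```

Run:
```python
from h import *
st(); p=cap('wrist','w36'); C=cloud(p)
m=(C[...,2]>.105)&(C[...,2]<.125)&(C[...,0]>.62)&(C[...,0]<.76)&(C[...,1]>-.08)&(C[...,1]<.06)
k,l,s,ce=cv2.connectedComponentsWithStats(m.astype(np.uint8)); i=1+np.argmax(s[1:,4]); c=C[l==i]
print(len(c),ce[i],cv2.minAreaRect((c[:,:2]*1000).astype(np.float32)),np.median(c[:,2]))
go([0.686,-0.0105,0.07],174)
```

```text
t 42.3 p [ 0.6696 -0.0143  0.2187] q [ 5.390e-02  9.985e-01 -8.000e-04 -7.000e-04] F [ 0.7 -0.4 -0.3] g 0.499 qp [-0.31  0.55  0.39  1.74 -0.25  0.9   1.65]
826 [331.04842615 203.59443099] ((683.9854125976562, -8.255671501159668), (13.97911548614502, 41.032501220703125), 86.07907104492188) 0.11243384587320934
t 42.35 p [ 0.6693 -0.0151  0.2192] q [ 5.460e-02  9.985e-01 -8.000e-04 -4.000e-04] F [-0.4  0.1 -0.7] g 0.503 qp [-0.31  0.55  0.39  1.74 -0.25  0.9   1.65]
yaw 173.7 dyaw 0.3 turn units [-0.02 -0.01 -0.06] shift(now axes) [-0.54  0.22  4.97] shift(after turn) [-0.54  0.21  4.97]
```

View pics/w36.png

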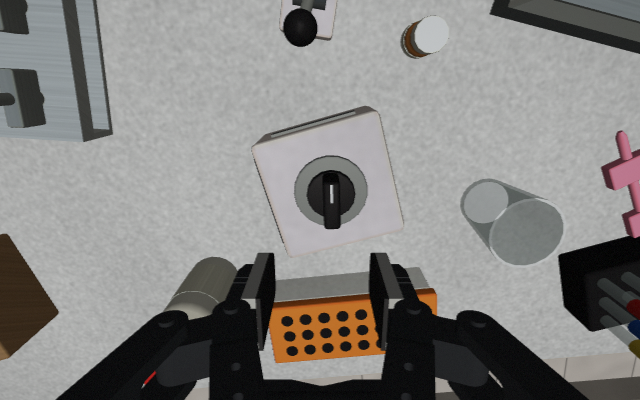

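apply_moves(deltas=[[[0,0,-0.55,-0.48,0.26,0.4,0],[0,0,0,0,0,0.9,0],[0,0,0,0,0,0.9,0],[0,0,0,0,0,0.9,0],[0,0,0,0,0,0.9,0],[0,0,0,0,0,0.6,0],[0,0,0,0,0,0.37,0],[0,0,0,0,0,0,0]]])

```text
time: 43.15
eef_pos: [0.6844, -0.0075, 0.0688]
orientation: [0.034, 0.999, -0.0, -0.001]
contact_force: [0.9, 0.6, 0.3]
gripper_width: 0.499
```

Run:
```python
from h import *
p=cap('wrist','w37')
go([0.6843,-0.0083,0.07],176)
```

```text
t 43.2 p [ 0.6851 -0.0075  0.07  ] q [ 3.420e-02  9.994e-01 -3.000e-04 -2.000e-04] F [ 0.1 -0.3 -0.2] g 0.502 qp [-0.26  0.73  0.3   1.81 -0.33  0.65  1.73]
yaw 176.1 dyaw -0.1 turn units [-0.01 -0.01  0.02] shift(now axes) [ 0.03 -0.03  0.  ] shift(after turn) [ 0.02 -0.03  0.  ]
```

View pics/w37.png

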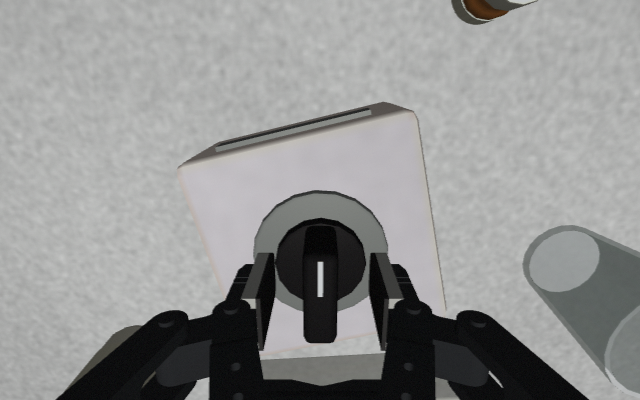

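apply_moves(deltas=[[[0,0,0,0,0,0,0.5],[0,0,0,0,0,0,1],[0,0,0,0,0,0,1],[0,0,0,0,0,0,1],[0,0,0,0,0,0,1],[0,0,1,0,0,0,1],[0,0,1,0,0,0,1],[0,0,1,0,0,0,1],[0,0,1,0,0,0,1],[0,0,1,0,0,0,1]]])

```text
time: 44.2
eef_pos: [0.686, -0.008, 0.0718]
orientation: [0.209, 0.978, -0.0, 0.001]
contact_force: [-0.9, -4.2, 6.6]
gripper_width: 0.157
```

apply_moves(deltas=[[[0,0,1,0,0,0,1],[0,0,1,0,0,0,1],[0,0,1,0,0,0,1],[0,0,1,0,0,0,1],[0,0,1,0,0,0,1],[0,0,1,0,0,0,1],[0,0,1,0,0,0,1],[0,0,1,0,0,0,1],[0,0,1,0,0,0,1]]])

```text
time: 45.1
eef_pos: [0.6862, -0.0079, 0.0718]
orientation: [0.501, 0.866, 0.0, 0.002]
contact_force: [-0.3, -3.2, 6.5]
gripper_width: 0.157
```

apply_moves(deltas=[[[0,0,1,0,0,0,1],[0,0,1,0,0,0,1],[0,0,1,0,0,0,1],[0,0,1,0,0,0,1],[0,0,1,0,0,0,1],[0,0,1,0,0,0,1],[0,0,1,0,0,0,1],[0,0,1,0,0,0,1],[0,0,0.5,0,0,0,1],[0,0,0,0,0,0,1]]])

```text
time: 46.1
eef_pos: [0.6864, -0.0079, 0.0718]
orientation: [0.731, 0.682, 0.001, 0.002]
contact_force: [0.2, -3.2, 5.9]
gripper_width: 0.156
```

Run:
```python
from h import *
go([0.6843,-0.0083,0.07],86); p=cap('wrist','w38')
```

```text
t 46.1 p [ 0.6864 -0.0079  0.0718] q [7.312e-01 6.821e-01 6.000e-04 1.800e-03] F [ 0.2 -3.2  5.9] g 0.156 qp [-0.5   0.83  0.73  1.83 -0.77  0.78  0.57]
yaw 86.0 dyaw -0.0 turn units [0.05 0.02 0.  ] shift(now axes) [-0.02 -0.07  0.06] shift(after turn) [-0.02 -0.07  0.06]
```

View pics/w38.png

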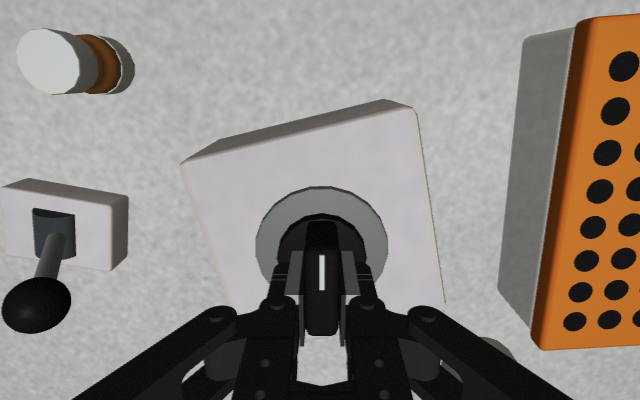

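The knob followed the turn. I'll open slowly, rise and check.

apply_moves(deltas=[[[0,0,0,0,0,0,0.5],[0,0,0,0,0,0,0.1],[0,0,0,0,0,0,0],[0,0,0,0,0,0,0],[0,0,0,0,0,-0.4,0],[0,0,0,0,0,-0.8,0],[0,0,0,0,0,-1,0],[0,0,0,0,0,-1,0],[0,0,0,0,0,-1,0],[0,0,0,0,0,-1,0]]])

```text
time: 47.15
eef_pos: [0.6849, -0.007, 0.2285]
orientation: [0.731, 0.683, -0.0, 0.0]
contact_force: [-0.2, -0.3, -0.0]
gripper_width: 0.495
```

apply_moves(deltas=[[[0,0,0,0.8,0,-0.4,0],[0,0,0,1,0,0,0],[0,0,0,1,0,0,0],[0,0,0,1,0,0,0],[0,0,0,0,0,0,0],[0,0,0,0,0,0,0]]])

```text
time: 47.75
eef_pos: [0.6927, 0.1076, 0.2388]
orientation: [0.73, 0.683, -0.0, 0.0]
contact_force: [0.1, -0.3, 0.5]
gripper_width: 0.5
```

Run:
```python
from h import *
st()
p=cap('top','t39'); stand(p)
handles(p,zl=.138,zh=.16,box=(.42,.66,-.42,-.18))
C=cloud(p)
m=(C[...,2]>.100)&(C[...,2]<.125)&(C[...,0]>.63)&(C[...,0]<.75)&(C[...,1]>-.07)&(C[...,1]<.05)
c=C[m]; print('knob',len(c),cv2.minAreaRect((c[:,:2]*1000).astype(np.float32)) if len(c) else '')
q=cap('side','s39'); cv2.imwrite('pics/s39c.png',cv2.resize(cv2.cvtColor(q['frame'][80:250,220:460],cv2.COLOR_RGB2BGR),None,fx=3.2,fy=3.2))
handles(q,zl=.138,zh=.16,box=(.42,.66,-.42,-.18))
```

```text
t 47.75 p [0.6927 0.1076 0.2388] q [ 7.302e-01  6.832e-01 -2.000e-04  4.000e-04] F [ 0.1 -0.3  0.5] g 0.5 qp [-0.75  0.7   0.91  1.67 -0.61  1.08  0.27]
stand ctr [ 532.2 -300.7] dims [153.9 152.7] ang -9.69 z 0.0502
 hole blob 163 px [437. 195.] mean [ 578.9 -281.4] mid-extent [ 576.9 -282.9] size [46.2 44.1]
 hole blob 118 px [461. 200.] mean [ 563.2 -350.9] mid-extent [ 563.2 -351.4] size [49. 31.]
 hole blob 195 px [435. 219.] mean [ 504.2 -270. ] mid-extent [ 502.2 -270.6] size [48.4 43.9]
 eyelet 0 [ 488.4 -331.7]
 eyelet 1 [ 501.2 -256.8]
 eyelet 2 [ 563.3 -344.5]
 eyelet 3 [ 576.1 -269.6]
handle n 37 ctr [ 574.7 -269.1] dims [10.2 31.5] ang -10.8 top 0.1486 px [443. 192.]
handle n 52 ctr [ 562.7 -343.9] dims [12.9 31.9] ang -10.7 top 0.149 px [470. 196.]
handle n 44 ctr [ 500.  -256.1] dims [13.1 33.8] ang -7.8 top 0.1492 px [440. 218.]
knob 74 ((685.1809692382812, -10.057207107543945), (13.091995239257812, 38.46771240234375), 1.111499547958374)
handle n 36 ctr [ 559.9 -341. ] dims [15.1 32.8] ang -12.6 top 0.1484 px [388.  92.]
handle n 40 ctr [ 572.8 -265. ] dims [15.9 33.1] ang -22.2 top 0.1486 px [375. 105.]
handle n 42 ctr [ 497.5 -252. ] dims [15.1 35.2] ang -19.4 top 0.1489 px [399. 114.]
```

View pics/s39c.png

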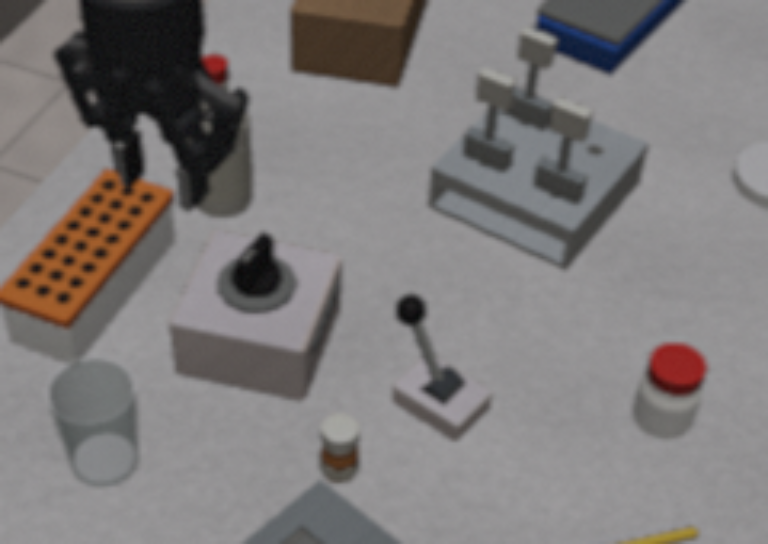

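View pics/t39.png

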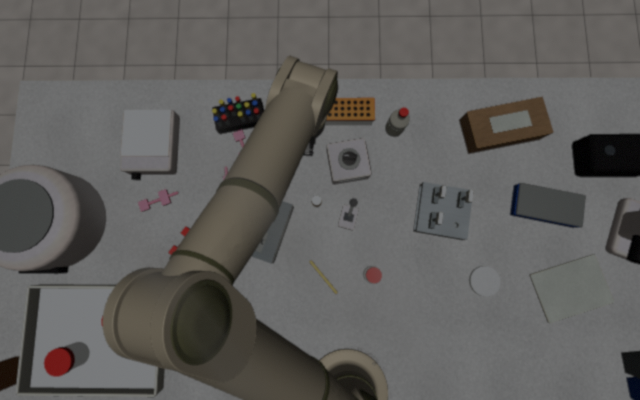

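Run:
```python
from h import *
st(); print(job.finish_job())
```

```text
t 47.85 p [0.6928 0.1056 0.239 ] q [ 7.312e-01  6.822e-01 -1.000e-04  6.000e-04] F [ 0.2 -0.5 -0.2] g 0.498 qp [-0.75  0.7   0.91  1.67 -0.61  1.08  0.27]
the job is handed in; nothing more can be done
None
```

The job is done and handed in at about 48 s. I pushed the agitator lever to its far stop. I then turned each of the three paddles (the fourth slot was empty) in line with its slot and lifted it out. Wrist-force readings stayed within about 2 N at the end of every lift. I seated the paddles in eyelets 2, 3 and 1 of the stand, released them, and turned the timer knob about 90° clockwise.

**Last checks:**
- **Paddles:** all three stand upright, handle tops at about 149 mm. In the top view they are within about 1.5 mm of their hole centres.
- **Stand:** it showed no movement between pictures.
- **Timer knob:** its bar now lies at about -89°, which puts the timer near 1.7 rad.
- **Lever, vial and beaker:** the lever leans to the far side, and the vial and beaker are standing.
- **Robot:** the gripper was open and clear of everything, with near-zero force.

**What disagreed:**
- **Fingertips:** they sit about 23 mm behind the stated TCP, so my first lever push passed over the ball. I lowered the tool and it worked.
- **Blade angles:** the blades started about 5 to 31° off their slots, not the 57 to 123° in the text.
- **Cameras:** the top and wrist cameras differ by about 2 mm. In the side view the handles read 3–5 mm from the top camera's hole centres, part of which is that offset.

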